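Close the sloped hatch of the corrector box and hold it shut

ROBOT

A 7-joint arm with a two-finger parallel gripper is mounted at the origin on the work surface. World frame = base frame: x ahead of the robot, y to its left, z up, the work surface at z = 0. Lengths are in m, angles in degrees, forces in N, time in s.
With the tool pointing down it reaches from about 0.35 to 0.775 m from the base axis. Payload 3.1 kg.
Tool frame: the origin (TCP) lies midway between the tips of the shut fingers; the grasp point (between the pads) lies 19 mm behind it; x points along the fingers, y is the direction in which the jaws open and shut, and the axes are right-handed (so a half turn about x gives the same grasp; the last joint's range is limited). The gripper opens to 85 mm and grips with 20 to 120 N. Pads are 22 mm wide; open, the fingers measure 114 mm over their backs; the gripper's body (76 mm by 85 mm) begins 54 mm behind the grasp point. The pads swing forward as they close: fully open they stand 13 mm farther back than shut.
Start: joints at [-71.832, 17.813, 0.802, 86.603, -0.252, 75.585, -1.558], TCP at [0.193, 0.515, 0.231] pointing down, gripper open.
Joint ranges: [-154.91, 154.91], [-16.99, 109.72], [-72.82, 74.43], [7.12, 147.25], [-82.49, 262.49], [11.32, 116.49], [-174.64, 174.64]. Speed limits (degrees/s): [159.86, 159.86, 180, 180, 180, 180, 180].

INTERFACE

Orientations are given as [roll, pitch, yaw] about the fixed x, y, z axes, in that order (R = Rz(yaw) Ry(pitch) Rx(roll)).
In Python, from workcell import env gives the robot as it stands.
- The arm moves only by the tool send_rows, never from a script. Its argument "motion" is a list of rows, each an object of numbers: "rx", "ry", "rz": the turn, a rotation vector about the world's x, y, z each as a share of 6 degrees, from -1 to 1; "tx", "ty", "tz": the shift along the world's x, y, z each as a share of 0.025 m, from -1 to 1; "grip": the closure, from 0 (fully open) to 1 (shut). A call has 1 to 12 rows; each row shifts and turns the commanded pose from where the row before left it; what a row does not reach is not made up. A row lasts 1/10 s, in which the tool goes at most 50 mm and 8.59 degrees, less where a joint would pass 70% of its speed; a pose out of reach is approached as far as the arm can. A call with a number of a shift or a turn outside -1 to 1 is refused whole. A call with a gripper value outside its range is refused whole. The fingers move at their own pace and stop on an object; "newtons" is the grip in N (left out, the last holds). Time passes only in rows, so rows that do not move let the fingers close. It gives the time, the measured TCP pose, the force and the opening at its end, in the units of the state.
- env.observe(): the state, without advancing time (a new reading comes with each control period).
- env.read_camera(name): name is "scene" or "side" or "wrist"; returns (picture, depth): 420x560x3 uint8, red, green, blue; 420x560 float32, m along the optical axis (not along the pixel's ray), 0 where there is no reading.
- env.camera_info(name): a dict with "K" (3x3 intrinsics, pixels), "rvec" (rotation vector, rad) and "tvec" (3), from world to camera coordinates, as OpenCV has them. Camera axes: x right, y down, z forward; pixel columns grow to the right and rows downward; lengths in m; the calibration is good to about 2 mm. A picture is of the moment at which its call begins: read the wrist's pose just before it. camera_info takes no time and is no camera call; for the wrist camera it gives the pose at the moment of the call.
- env.hand_in(): hands the job in, once; it reports no verdict.
Trained networks look in the newest picture that a camera, given by its name, has taken for a name from the list of things; names that differ only in an ending like _2 or _b are one class to them, and where a whole thing is asked for, a point or a joint stands for the part that bears it (a point fixed in the world has none). Each returns a list of dicts, best first, with "p" (0 to 1); they miss things now and then, are a little off and sometimes report something else, mostly with a low value. They report only what shows in the picture. A call takes as long as a camera call. They do not tell look-alikes from the thing itself.
- env.recognise(camera, target): "xy" ([column, row] in pixels, amid what is visible of it).
- env.place_of(camera, target): "xy" ([column, row] in pixels: a listed point, or the origin of a listed thing).
The state is a dict: "time_s": time; "qpos": joint angles; "qvel": joint speeds; "effort": joint torques, N m; "tool_pos": TCP position; "tcp_rot": TCP orientation; "wrist_force": force on the tool from outside, world axes, zero at the start; "wrist_torque": the same for the moment, N m; "width": opening from 0.0 (shut) to 1.0 (fully open).
Only numpy, scipy, OpenCV 4.12 (cv2) and the standard library are available. Lean on these libraries where they do the work, as an engineer would, in place of code of your own. Each camera call takes 0.05 s, during which the arm holds its last target.

TASK

Take the black access panel from its wooden rest by its fixed rib and lean it on the sloped frame of the corrector box, lower edge down in the ledge and fastener over the slot, and let go of it. Then turn the panel's quarter-turn wing until its crossbar lines up with the slot in the frame, press the panel flush against the frame over its springs, and finish while still holding it pressed there. Leave the bucket, compass and magnets where they are.

Things in the scene. Friction and masses are not known exactly. Their poses are not given: they have to be found in the camera images.
- panel: Loose black phenolic access panel 200 x 120 x 8 mm (x, y, z) with fastener, 0.28 to 0.52 kg. Origin: centre of its back face; x from the lower edge to the upper edge (fastener end), y across, z out of the front. Starts front up and level on a wooden rest, back face 40 mm above the bench, upper end away from the robot.
- handle (a point): Centre of the fixed aluminium rib on the panel's front, by which it is carried; 50 mm long (x), 12 mm thick (y), standing 26 mm up from the front face. This point is 13 mm out from the front face (21 mm from the back face), 90 mm from the lower edge. Axes as the panel's.
- lower_edge (a point): Middle of the panel's lower edge, at the back face; axes as the panel's.
- upper_edge (a point): Middle of the panel's upper edge, at the back face; axes as the panel's.
- wing (a point): Centre of the fastener's steel wing, 75 mm further up the panel (+x) than the rib's centre, 13 mm out from the front face. x along the wing, z out of the front along the turning axis. 34 mm long, 8 mm thick, top 24 mm above the face, on a 3 mm high, 22 mm wide collar. Starts 43 to 83 degrees anticlockwise (seen from the front) of the panel's length; turn it clockwise. Stays where left (0.03 N m).
- crossbar (a point): Centre of the crossbar behind the panel, on the wing's shaft and always parallel to the wing: 30 mm long (x), 7 mm wide (y), 8 mm thick; its far side is 18 mm behind the panel's back face. Wing and crossbar turn together from 100 degrees anticlockwise of the panel's length to 29 degrees clockwise of it.
- slot (a point): Centre of the slot's mouth in the sloped face of the fixed corrector box. x points up the slope, y level across, z out of the face. Slot 40 mm long (x), 16 mm wide (y), 24 mm deep, open behind: the crossbar enters when along x within about 15 degrees and centred within about 4 mm. Turned across, it props the panel 18 mm off the face here, so the panel leans about 6 degrees steeper than the face.
- face: The sloped grey face of the box, 160 mm wide, rising away from the robot side at 28 degrees to the bench. Axes as the slot's; it reaches 212 mm up from the ledge. Two sprung brass plungers 48 mm left and right of the slot stand 8 mm out of it; pressing the panel flush over them takes about 9 N at the wing, and they lift it again by about 8 mm when let go.
- ledge (a point): Middle of the corner where the face meets the ledge at its foot, 165 mm down the slope from the slot's centre; axes as the slot's. The ledge is 160 mm wide, 12 mm thick and stands 16 mm out of the face; the panel's lower edge rests on it, inside this corner.
- bucket: Small steel heeling bucket, 136 mm across the rim and 130 mm high, origin under its centre. Leave alone.
- compass: Round black compass housing, 130 mm across and 102 mm high, origin under its centre. Leave alone.
- magnet0: Red bar magnet 18 x 110 x 18 mm lying along its y, origin under its centre. Leave alone.
- magnet1: The other red bar magnet, same size. Leave alone.
Not all that is in view belongs to the job. Leave any red or turquoise look-alike of the panel alone.

How it is judged:
By the outcome, as a careful person would: the job done as asked, in the order asked, and still so for the second after the job is handed in, while the arm keeps its last pose, push and grip.
It also fails if it takes over 58 s, if anything falls off the work surface, if the arm or the gripper's body presses on something with over 40 N, if the wrist force passes 120 N, or if a joint passes its speed limit or range.

## Working session

There is one attempt and no reset: what is moved stays moved. The work goes in short steps, Python scripts to look and compute and a tool call to move; the robot and the scene stay as the last step left them, time stands still between calls to the robot, and variables do not carry over. Pictures are saved under pics/ and viewed, and the job is handed in when it is done.

Besides the shell and the picture viewer there is one more tool, called after "Emit:" in YAML: its name, and indented under it one key for each argument. send_rows: Moves the arm, as the interface text tells. Shift numbers are shares of 0.025 m and turn numbers shares of 6 degrees, none past 1 either way. Its arguments: {"type":"object","properties":{"motion":{"type":"array"},"newtons":{"type":"number"}},"required":["motion"]}

```bash
ls; mkdir -p pics; cat > h.py <<'E'
import numpy as np, cv2
from workcell import env
def snap(n,f):
    im,d=env.read_camera(n); cv2.imwrite('pics/'+f+'.png',im[:,:,::-1]); np.save('pics/'+f+'.npy',d); return im,d
def cam(n):
    i=env.camera_info(n); R,_=cv2.Rodrigues(np.array(i['rvec'],float)); return np.array(i['K']),R,np.array(i['tvec'],float).ravel()
def back(c,xy,d):
    K,R,t=c; p=np.linalg.inv(K)@np.array([xy[0],xy[1],1.])*d; return R.T@(p-t)
def proj(c,P):
    K,R,t=c; p=K@(R@np.asarray(P,float)+t); return p[:2]/p[2]
def tri(obs):
    A=[]
    for c,xy in obs:
        K,R,t=c; P=K@np.hstack([R,t[:,None]]); A+= [xy[0]*P[2]-P[0], xy[1]*P[2]-P[1]]
    u,s,v=np.linalg.svd(np.array(A)); return v[3,:3]/v[3,3]
E
python3 - <<'E'
from h import *
print(env.observe())
for n in ['scene','side','wrist']:
    snap(n,'a_'+n); 
E
```

```text
pics
{'time_s': 0.0, 'qpos': array([-71.83220919,  17.85974698,   0.80365529,  86.69217415,
        -0.2523043 ,  75.58349679,  -1.55749597]), 'qvel': array([ 0.00604122, -0.00382094,  0.08366366,  0.05831638, -0.05609404,
       -0.02060619,  0.08119702]), 'effort': array([ 5.52846595e-04, -3.79919279e+01,  1.46558066e-01, -2.30589169e+01,
        1.24237992e-02,  1.37791128e-02, -5.52210011e-07]), 'tool_pos': array([0.19287667, 0.51429656, 0.23022623]), 'tcp_rot': array([ -87.47717352,   89.86634593, -108.03078094]), 'wrist_force': array([-0.68631842,  0.18929149, -0.34506941]), 'wrist_torque': array([ 0.00116322,  0.05077958, -0.01940633]), 'width': 0.9973352825720608}
```

View pics/a_scene.png

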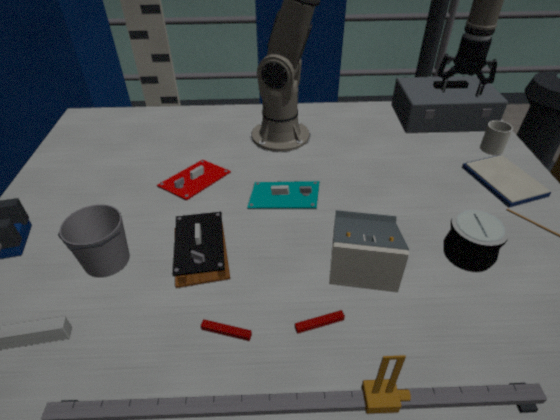

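View pics/a_side.png

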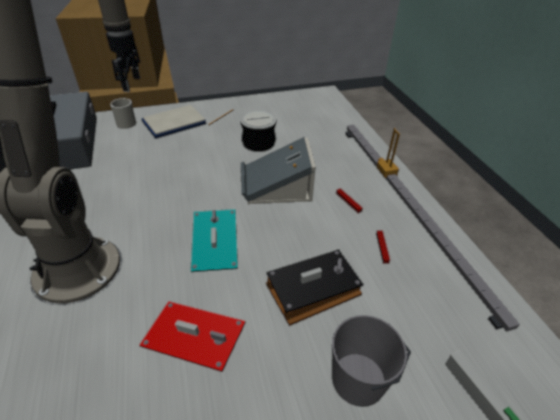

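View pics/a_wrist.png

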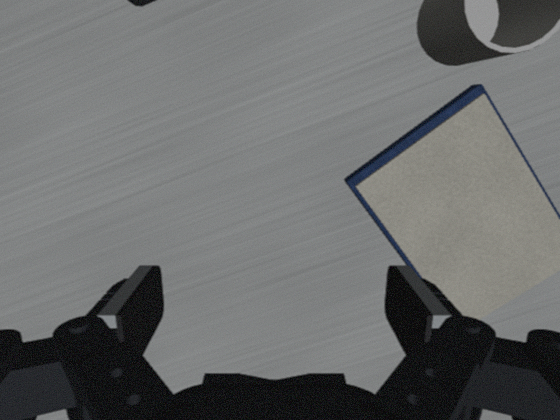

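```bash
python3 - <<'E'
from h import *
for n in ['scene','side']:
    c=cam(n); print(n,'cam at',(-c[1].T@c[2]).round(3), c[0][0,0])
    d=np.load(f'pics/a_{n}.npy')
    for t in ['panel','handle','wing','lower_edge','upper_edge','slot','ledge','bucket','compass']:
        for o in env.place_of(n,t)[:3]:
            x,y=o['xy']; 
            z=d[int(round(min(max(y,0),419))),int(round(min(max(x,0),559)))]
            print(n,t,round(o['p'],2),np.round(o['xy'],1),back(c,(x,y),z).round(3))
print(env.observe()['time_s'])
E
```

```text
scene cam at [ 1.266 -0.034  0.773] 404.57979917058555
scene panel 0.78 [194.4 177.8] [ 0.272 -0.269  0.024]
scene panel 0.68 [279.4 195.2] [ 0.358 -0.012  0.016]
scene panel 0.64 [200.  245.4] [ 0.578 -0.213  0.047]
scene handle 0.82 [194.2 233.4] [ 0.535 -0.233  0.047]
scene handle 0.66 [196.7 171.6] [ 0.259 -0.261  0.037]
scene handle 0.59 [280.2 191.4] [ 0.36  -0.009  0.032]
scene wing 0.56 [175.7 180.4] [ 0.281 -0.324  0.022]
scene wing 0.51 [306.6 187.2] [0.369 0.066 0.052]
scene wing 0.42 [197.  256.1] [ 0.631 -0.211  0.068]
scene lower_edge 0.76 [196.3 214. ] [ 0.463 -0.236  0.047]
scene lower_edge 0.73 [252.1 200.1] [ 0.365 -0.092  0.007]
scene lower_edge 0.71 [216.9 166.6] [ 0.2   -0.208  0.012]
scene upper_edge 0.83 [199.7 271.5] [ 0.658 -0.205  0.044]
scene upper_edge 0.77 [319.4 194.6] [ 0.338  0.108 -0.002]
scene upper_edge 0.62 [171.5 191.4] [ 0.339 -0.326  0.027]
scene slot 0.67 [370.1 234.3] [0.605 0.194 0.096]
scene slot 0.26 [367.4 217.9] [0.491 0.217 0.04 ]
scene ledge 0.65 [468.3 251.5] [0.637 0.425 0.06 ]
scene ledge 0.56 [364.  217.6] [0.488 0.209 0.039]
scene 
[... 528 characters left out ...]
 0.44 [215.6 217.5] [0.368 0.061 0.034]
side wing 0.38 [337.4 266.8] [ 0.615 -0.222  0.072]
side lower_edge 0.96 [215.4 269.7] [ 0.339 -0.097  0.001]
side lower_edge 0.95 [154.3 323.6] [ 0.182 -0.221  0.009]
side lower_edge 0.71 [274.5 292.2] [ 0.464 -0.212  0.012]
side upper_edge 0.82 [234.4 346.2] [ 0.343 -0.33   0.024]
side upper_edge 0.71 [351.5 265.9] [ 0.682 -0.178  0.002]
side upper_edge 0.62 [215.7 211.3] [0.372 0.089 0.031]
side slot 0.66 [295.3 157. ] [0.64  0.186 0.109]
side ledge 0.94 [246.7 177.2] [0.491 0.213 0.039]
side bucket 0.74 [358.7 377.5] [ 0.574 -0.455  0.006]
side bucket 0.67 [384.7 245.6] [ 0.788 -0.151  0.021]
side compass 0.68 [254.9 145.6] [0.563 0.405 0.025]
1.05
```

```bash
cat >> h.py <<'E'
from scipy.spatial.transform import Rotation as Ro
def tool():
    s=env.observe(); return np.array(s['tool_pos']),Ro.from_euler('xyz',s['tcp_rot'],degrees=True).as_matrix(),s
E
python3 - <<'E'
from h import *
cs,cd=cam('scene'),cam('side')
P={'panel':((200,245.4),(312.6,283.7)),'handle':((194.2,233.4),(314,275)),'wing':((197,256.1),(337.4,266.8)),'lower':((196.3,214),(274.5,292.2)),'upper':((199.7,271.5),(351.5,265.9)),'slot':((370.1,234.3),(295.3,157)),'ledge':((364,217.6),(246.7,177.2)),'compass':((468.9,252.5),(254.9,145.6))}
for k,(a,b) in P.items():
    p=tri([(cs,a),(cd,b)]); print(k,p.round(4),np.round(proj(cs,p)-a,1),np.round(proj(cd,p)-b,1))
p,R,s=tool(); print(p,R.round(3))
K,Rc,t=cam('wrist'); C=-Rc.T@t
print('wrist cam in tool', (R.T@(C-p)).round(4)); print((R.T@Rc.T).round(3),K)
# depth segmentation: points in panel zone and box face
for n,c in (('scene',cs),('side',cd)):
    d=np.load(f'pics/a_{n}.npy'); v,u=np.mgrid[0:420,0:560]
    ray=np.stack([(u-c[0][0,2])/c[0][0,0],(v-c[0][1,2])/c[0][1,1],np.ones_like(u)],-1)*d[...,None]
    W=(ray.reshape(-1,3)-c[2])@c[1]; W=W[d.ravel()>0]
    m=(abs(W[:,0]-.55)<.15)&(abs(W[:,1]+.225)<.09)&(W[:,2]>.035)&(W[:,2]<.056)
    q=W[m]; r=cv2.minAreaRect(q[:,:2].astype(np.float32)); print(n,'panel',m.sum(),np.median(q[:,2]),r)
    m=(abs(W[:,0]-.57)<.07)&(abs(W[:,1]-.2)<.06)&(W[:,2]>.04)&(W[:,2]<.16)
    q=W[m]; 
    for _ in range(6):
        cen=q.mean(0); nn=np.linalg.svd(q-cen,full_matrices=False)[2][2]; nn*=np.sign(nn[2]); e=(q-cen)@nn; q=q[abs(e)<max(.003,1.5*e.std())]
    print('face n',nn.round(3),np.degrees(np.arccos(nn[2])).round(1),'yaw',np.degrees(np.arctan2(-nn[1],-nn[0])).round(1),cen.round(3),len(q))
E
```

```text
panel [ 0.5569 -0.2196  0.024 ] [-0.3  0.2] [-0.3 -0.3]
handle [ 0.5551 -0.2274  0.0664] [ 0. -0.] [0. 0.]
wing [ 0.6215 -0.2132  0.0578] [ 0.3 -0.2] [0.3 0.2]
lower [ 0.4582 -0.2361  0.0444] [ 0.4 -0.4] [0.6 0.5]
upper [ 0.6603 -0.2068  0.0449] [-0.8  0.7] [-0.8 -0.7]
slot [0.6339 0.1811 0.1186] [-1.5  2. ] [-1.2 -1.6]
ledge [0.4905 0.2083 0.0424] [ 0.2 -0.2] [0.1 0.2]
compass [ 0.5762  0.4714 -0.0163] [-0.6  0.9] [-0.4 -0.6]
[0.19310413 0.5150028  0.2313127 ] [[ 0.     0.351  0.936]
 [ 0.     0.936 -0.351]
 [-1.     0.     0.   ]]
wrist cam in tool [-0.1435 -0.0006 -0.0684]
[[ 0.001 -0.267  0.964]
 [ 1.     0.    -0.001]
 [-0.     0.964  0.267]] [[372.43835014   0.         273.80574832]
 [  0.         372.43835014 207.48823993]
 [  0.           0.           1.        ]]
scene panel 2779 0.04756037499591693 ((0.5620830655097961, -0.22031573951244354), (0.20690655708312988, 0.1202583909034729), 6.566704273223877)
face n [-0.461  0.09   0.883] 28.0 yaw -11.1 [0.574 0.199 0.079] 840
side panel 3348 0.04817262673318639 ((0.5578102469444275, -0.221281960606575), (0.20335014164447784, 0.12309043109416962), 6.770967960357666)
face n [-0.459  0.087  0.884] 27.9 yaw -10.8 [0.569 0.198 0.079] 1028
```

Emit:
send_rows:
  motion:
    - {"tx":1,"ty":-0.97,"tz":0.3,"rz":0.13,"grip":0}
    - {"tx":1,"ty":-0.97,"tz":0.3,"rz":0.13,"grip":0}
    - {"tx":1,"ty":-0.97,"tz":0.3,"rz":0.13,"grip":0}
    - {"tx":1,"ty":-0.97,"tz":0.3,"rz":0.13,"grip":0}
    - {"tx":1,"ty":-0.97,"tz":0.3,"rz":0.13,"grip":0}
    - {"tx":1,"ty":-0.97,"tz":0.3,"rz":0.13,"grip":0}
    - {"tx":1,"ty":-0.97,"tz":0,"rz":0.13,"grip":0}
    - {"tx":1,"ty":-0.97,"tz":0,"rz":0.13,"grip":0}
    - {"tx":1,"ty":-0.97,"tz":0,"rz":0.13,"grip":0}
    - {"tx":1,"ty":-0.97,"tz":0,"rz":0.13,"grip":0}
    - {"tx":1,"ty":-0.97,"tz":0,"rz":0.13,"grip":0}
    - {"tx":1,"ty":-0.97,"tz":0,"rz":0.13,"grip":0}

```text
invalid input
```

Emit:
send_rows:
  motion:
    - {"tx":1,"ty":-0.97,"grip":0}
    - {"grip":0}
    - {"grip":0}

```text
invalid input
```

```bash
python3 - <<'E'
from h import *
c=cam('wrist'); im,d=snap('wrist','b'); print(tool()[0],env.observe()['tcp_rot'])
for t in ['slot','ledge']:
    for o in env.place_of('wrist',t)[:3]:
        x,y=o['xy']; print(t,o['p'],o['xy'],back(c,(x,y),d[int(y),int(x)]).round(4), 'proj prior',proj(c,dict(slot=(.6337,.181,.1192),ledge=(.4905,.2083,.0424))[t]))
print(env.observe()['time_s'])
E
```

```text
[0.19310267 0.5150068  0.23130807] [98.64844532 89.9979726  78.09444396]
1.2
```

View pics/b.png

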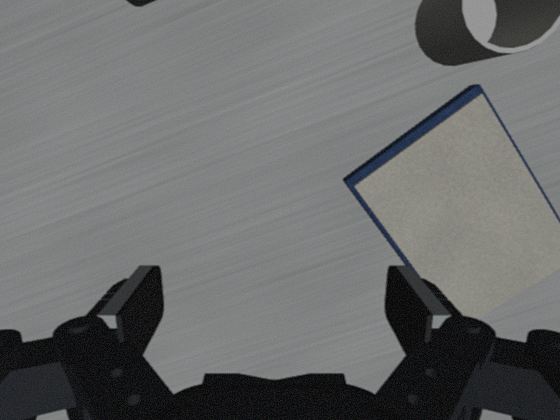

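Emit:
send_rows:
  motion:
    - {"rx":0,"ry":0,"rz":0.13,"tx":1,"ty":-0.97,"tz":0.3,"grip":0}

```text
time_s: 1.3
tool_pos: [0.2125, 0.4934, 0.2376]
tcp_rot: [-166.1, 89.7, 174.7]
wrist_force: [0.3, -0.2, 0.1]
width: 1.001
```

Emit:
send_rows:
  motion:
    - {"rx":0,"ry":0,"rz":0.13,"tx":1,"ty":-0.97,"tz":0.3,"grip":0}
    - {"rx":0,"ry":0,"rz":0.13,"tx":1,"ty":-0.97,"tz":0.3,"grip":0}
    - {"rx":0,"ry":0,"rz":0.13,"tx":1,"ty":-0.97,"tz":0.3,"grip":0}
    - {"rx":0,"ry":0,"rz":0.13,"tx":1,"ty":-0.97,"tz":0.3,"grip":0}
    - {"rx":0,"ry":0,"rz":0.13,"tx":1,"ty":-0.97,"tz":0.3,"grip":0}
    - {"rx":0,"ry":0,"rz":0.13,"tx":1,"ty":-0.97,"tz":0.2,"grip":0}
    - {"rx":0,"ry":0,"rz":0.13,"tx":1,"ty":-0.97,"tz":0,"grip":0}
    - {"rx":0,"ry":0,"rz":0.13,"tx":1,"ty":-0.97,"tz":0,"grip":0}
    - {"rx":0,"ry":0,"rz":0.13,"tx":1,"ty":-0.97,"tz":0,"grip":0}
    - {"rx":0,"ry":0,"rz":0.13,"tx":1,"ty":-0.97,"tz":0,"grip":0}
    - {"rx":0,"ry":0,"rz":0.13,"tx":1,"ty":-0.97,"tz":0,"grip":0}
    - {"rx":0,"ry":0,"rz":0.13,"tx":1,"ty":-0.97,"tz":0,"grip":0}

```text
time_s: 2.5
tool_pos: [0.519, 0.1988, 0.2814]
tcp_rot: [55.1, 90.0, 44.7]
wrist_force: [0.1, 0.3, -0.6]
width: 1.002
```

Emit:
send_rows:
  motion:
    - {"rx":0,"ry":0,"rz":0,"tx":0,"ty":0,"tz":0,"grip":0}
    - {"rx":0,"ry":0,"rz":0,"tx":0,"ty":0,"tz":0,"grip":0}

```text
time_s: 2.7
tool_pos: [0.5185, 0.1989, 0.2811]
tcp_rot: [-179.3, 90.0, 170.1]
wrist_force: [-1.2, 1.2, 0.3]
width: 1.004
```

```bash
python3 - <<'E'
from h import *
c=cam('wrist'); im,d=snap('wrist','c'); print(tool()[0],tool()[1].round(3))
for t in ['slot','ledge']:
    for o in env.place_of('wrist',t)[:3]:
        x,y=o['xy']; print(t,o['p'],o['xy'],back(c,(x,y),d[min(int(y),419),int(x)]).round(4), 'proj prior',proj(c,dict(slot=(.6337,.181,.1192),ledge=(.4905,.2083,.0424))[t]))
print(env.observe()['time_s'])
E
```

```text
[0.51770183 0.20040996 0.28115885] [[-0.001  0.18   0.984]
 [ 0.001  0.984 -0.18 ]
 [-1.     0.001 -0.001]]
slot 0.75 [277.2, 308.4] [0.675  0.173  0.0415] proj prior [278.3129969  312.25310299]
ledge 0.89 [276.7, 143.7] [0.4902 0.2064 0.0364] proj prior [278.59803442 144.28303191]
2.85
```

View pics/c.png

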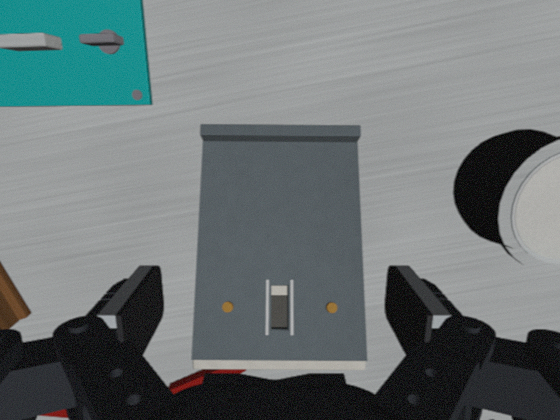

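```bash
cat > t.py <<'E'
from h import *
import sys
c=cam('wrist'); d=np.load('pics/c.npy'); im=cv2.imread('pics/c.png')
K,R,t=c
def W(u,v): return back(c,(u,v),d[v,u])
q=np.array([W(u,v) for v in range(150,345,3) for u in range(210,350,3) if d[v,u]>0])
for _ in range(8):
    cen=q.mean(0); n=np.linalg.svd(q-cen,full_matrices=False)[2][2]; n*=np.sign(n[2]); e=(q-cen)@n; q=q[abs(e)<max(.002,2*e.std())]
print(n,np.degrees(np.arccos(n[2])),np.degrees(np.arctan2(-n[1],-n[0])),len(q),e.std())
def hit(u,v,n=n,cen=cen):
    C=-R.T@t; r=R.T@np.linalg.inv(K)@np.array([u,v,1.]); return C+r*((cen-C)@n)/(r@n)
# text-constrained: 28deg 
for nm,uv in dict(slotV=(279.5,306.5),slotN=(277.2,308.4),ledgeN=(276.7,143.7),pl=(228,307.5),pr=(332.5,307.5),ledL=(202,140),ledR=(359,140),topL=(193,361),topR=(366,361)).items(): print(nm,hit(*uv).round(4))
cv2.imwrite('pics/c2.png',cv2.resize(im[260:380,180:380],None,fx=4,fy=4,interpolation=cv2.INTER_CUBIC))
cv2.imwrite('pics/c3.png',cv2.resize(im[110:170,180:380],None,fx=4,fy=4,interpolation=cv2.INTER_CUBIC))
E
python3 t.py
```

```text
[-0.46132017  0.08723006  0.88293523] 28.001509253906523 -10.7075195194766 2914 0.0007289181993778112
slotV [0.6301 0.1859 0.1135]
slotN [0.6312 0.1835 0.1143]
ledgeN [0.4887 0.209  0.0373]
pl [0.6223 0.1384 0.1141]
pr [0.6398 0.2345 0.1138]
ledL [0.4714 0.1338 0.0357]
ledR [0.5003 0.2934 0.0351]
topL [0.6576 0.101  0.1362]
topR [0.6859 0.2556 0.1358]
```

View pics/c2.png

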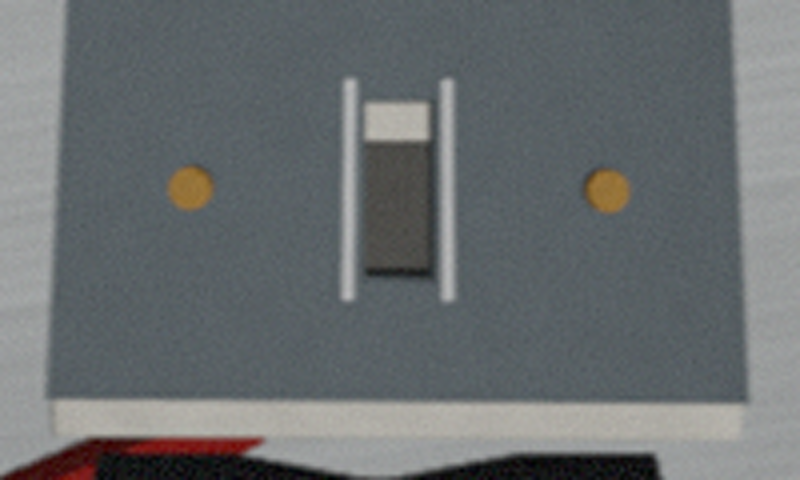

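View pics/c3.png

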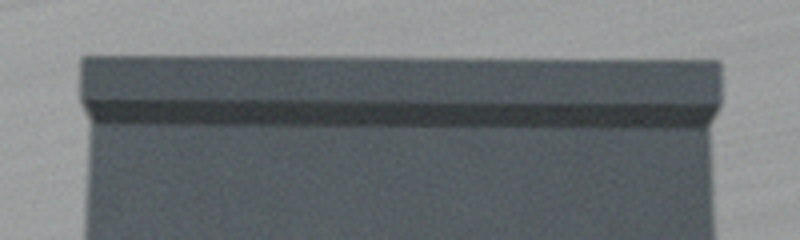

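Emit:
send_rows:
  motion:
    - {"rx":0,"ry":0,"rz":0.17,"tx":0,"ty":-1,"tz":0,"grip":0}
    - {"rx":0,"ry":0,"rz":0.17,"tx":0,"ty":-1,"tz":0,"grip":0}
    - {"rx":0,"ry":0,"rz":0.17,"tx":0,"ty":-1,"tz":0,"grip":0}
    - {"rx":0,"ry":0,"rz":0.17,"tx":0,"ty":-1,"tz":0,"grip":0}
    - {"rx":0,"ry":0,"rz":0.17,"tx":0,"ty":-1,"tz":0,"grip":0}
    - {"rx":0,"ry":0,"rz":0.17,"tx":0,"ty":-1,"tz":0,"grip":0}
    - {"rx":0,"ry":0,"rz":0.17,"tx":0,"ty":-1,"tz":0,"grip":0}
    - {"rx":0,"ry":0,"rz":0.17,"tx":0,"ty":-1,"tz":0,"grip":0}
    - {"rx":0,"ry":0,"rz":0.17,"tx":0,"ty":-1,"tz":0,"grip":0}
    - {"rx":0,"ry":0,"rz":0.17,"tx":0,"ty":-1,"tz":0,"grip":0}
    - {"rx":0,"ry":0,"rz":0.17,"tx":0,"ty":-1,"tz":0,"grip":0}
    - {"rx":0,"ry":0,"rz":0.17,"tx":0,"ty":-1,"tz":0,"grip":0}

```text
time_s: 4.05
tool_pos: [0.5181, -0.0994, 0.2815]
tcp_rot: [59.2, 89.9, 61.3]
wrist_force: [0.3, 0.2, 0.2]
width: 1.0
```

Emit:
send_rows:
  motion:
    - {"rx":0,"ry":0,"rz":0.17,"tx":0,"ty":-1,"tz":0,"grip":0}
    - {"rx":0,"ry":0,"rz":0.17,"tx":0,"ty":-1,"tz":0,"grip":0}
    - {"rx":0,"ry":0,"rz":0.17,"tx":0,"ty":-1,"tz":0,"grip":0}
    - {"rx":0,"ry":0,"rz":0.17,"tx":0,"ty":-1,"tz":0,"grip":0}
    - {"rx":0,"ry":0,"rz":0.17,"tx":0,"ty":-1,"tz":0,"grip":0}
    - {"rx":0,"ry":0,"rz":0,"tx":0,"ty":0,"tz":0,"grip":0}
    - {"rx":0,"ry":0,"rz":0,"tx":0,"ty":0,"tz":0,"grip":0}

```text
time_s: 4.75
tool_pos: [0.5184, -0.2241, 0.2813]
tcp_rot: [71.2, 89.9, 78.2]
wrist_force: [-0.2, 0.0, -0.3]
width: 1.001
```

```bash
python3 - <<'E'
from h import *
import pickle
c=cam('wrist'); im,d=snap('wrist','d'); print(tool()[0],tool()[1].round(3)); pickle.dump(c,open('d.pkl','wb'))
for t in ['handle','wing','lower_edge','upper_edge']:
    for o in env.place_of('wrist',t)[:2]:
        x,y=o['xy']; print(t,o['p'],o['xy'],back(c,(x,y),d[min(int(y),419),int(x)]).round(4))
print(env.observe()['time_s'])
for n,x,y in (('scene',310,195),('side',230,120)):
    i=cv2.imread(f'pics/a_{n}.png')[y:y+110,x:x+110]; cv2.imwrite(f'pics/z_{n}.png',cv2.resize(i,None,fx=5,fy=5,interpolation=cv2.INTER_CUBIC))
E
```

```text
[ 0.51870069 -0.2230955   0.28124697] [[ 0.    -0.123  0.992]
 [ 0.002  0.992  0.123]
 [-1.     0.002  0.001]]
handle 0.85 [272.3, 204.9] [ 0.5446 -0.2225  0.0736]
handle 0.71 [514.3, 26.1] [ 0.3533 -0.0182  0.0443]
wing 0.7 [267.3, 275.6] [ 0.6204 -0.2185  0.0731]
wing 0.16 [69.2, 193.0] [ 0.5436 -0.3962  0.1168]
lower_edge 0.97 [273.6, 113.9] [ 0.4606 -0.2316  0.0031]
lower_edge 0.73 [417.4, 6.8] [ 0.3375 -0.0988  0.0039]
upper_edge 0.75 [273.7, 294.8] [ 0.6541 -0.2078  0.0498]
upper_edge 0.31 [269.4, 262.7] [ 0.6151 -0.2172  0.0521]
5.0
```

View pics/d.png

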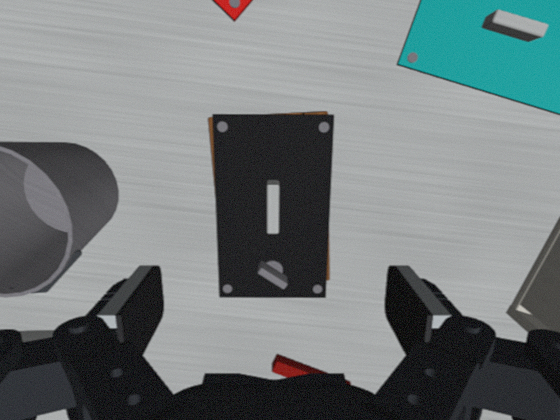

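View pics/z_scene.png

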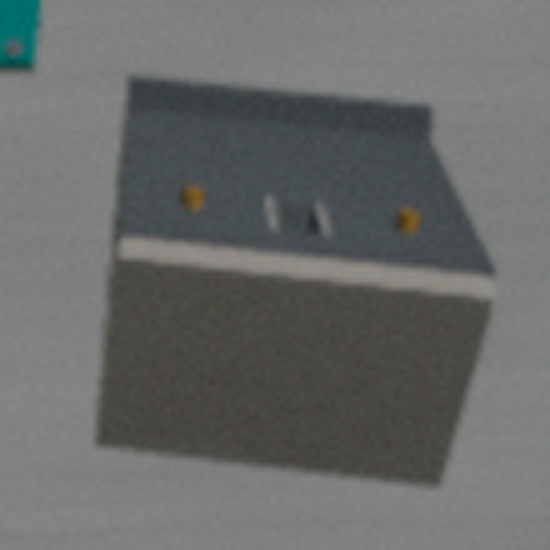

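View pics/z_side.png

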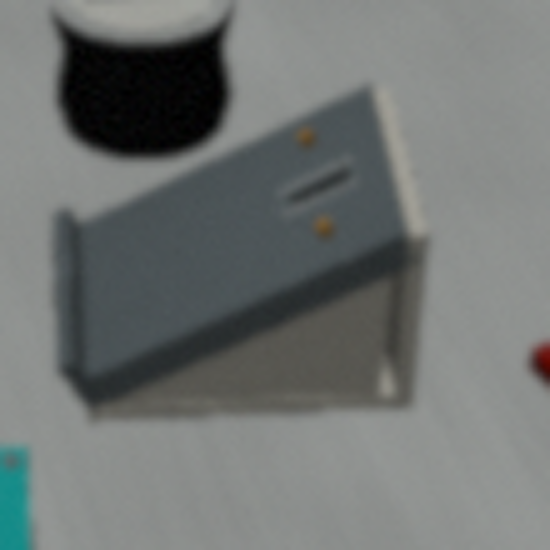

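```bash
cat > t2.py <<'E'
from h import *
import pickle
cs,cd=cam('scene'),cam('side')
print('slot',tri([(cs,(369.6,238.4)),(cd,(293.6,157))]))
a=tri([(cs,(348.5,234.5)),(cd,(294.6,165.5))]);b=tri([(cs,(391.5,239)),(cd,(291,147.3))]);print('plungers',a,b,(a+b)/2,np.degrees(np.arctan2(b[0]-a[0],b[1]-a[1])))
n=np.array([-.4613,.087,.883]);print('slot from plungers',(a+b)/2-.007*n)
c=pickle.load(open('d.pkl','rb'));d=np.load('pics/d.npy');K,R,t=c
z=np.array([back(c,(u,v),d[v,u])[2] for v in range(130,170,3) for u in range(230,320,4)]);print('front z',np.median(z))
z2=np.array([back(c,(u,v),d[v,u])[2] for v in range(188,230,3) for u in range(271,276,2)]);print('rib top z',np.median(z2))
z3=[back(c,(u,v),d[v,u])[2] for v,u in ((270,268),(275,273),(280,279))];print('wing top',z3)
zt=[back(c,(u,v),d[v,u])[2] for v,u in ((330,200),(30,100),(60,340),(340,370))];print('table',zt)
C=-R.T@t
def hit(u,v,z): r=R.T@np.linalg.inv(K)@np.array([u,v,1.]); return (C+r*(z-C[2])/r[2])
for nm,u,v,zz in (('TL',212,115,.048),('TR',333.5,115,.048),('BL',220,297,.048),('BR',325,297,.048),('ribtop0',273,184,.074),('ribtop1',273,234,.074),('wing0',260,266,.072),('wing1',286,286,.072)): print(nm,hit(u,v,zz).round(4))
i=cv2.imread('pics/d.png')[100:310,190:350]; cv2.imwrite('pics/d2.png',cv2.resize(i,None,fx=3.5,fy=2.8,interpolation=cv2.INTER_CUBIC))
E
python3 t2.py
```

```text
slot [0.6334505  0.18446313 0.1109157 ]
plungers [0.62170237 0.13805429 0.11361031] [0.64017019 0.23243427 0.11412045] [0.63093628 0.18524428 0.11386538] 11.071473114009667
slot from plungers [0.63416538 0.18463528 0.10768438]
front z 0.048869121093251144
rib top z 0.0749747080722437
wing top [np.float64(0.06737552302232393), np.float64(0.0708418116927219), np.float64(0.07355541502616568)]
table [np.float64(0.0019787125860780226), np.float64(-0.0011729616797711004), np.float64(0.0010370977895029136), np.float64(0.000371767250975187)]
TL [ 0.4679 -0.2916  0.048 ]
TR [ 0.4534 -0.1732  0.048 ]
BL [ 0.6652 -0.2673  0.048 ]
BR [ 0.6508 -0.15    0.048 ]
ribtop0 [ 0.5238 -0.2244  0.074 ]
ribtop1 [ 0.5743 -0.2182  0.074 ]
wing0 [ 0.6112 -0.2272  0.072 ]
wing1 [ 0.6304 -0.1977  0.072 ]
```

View pics/d2.png

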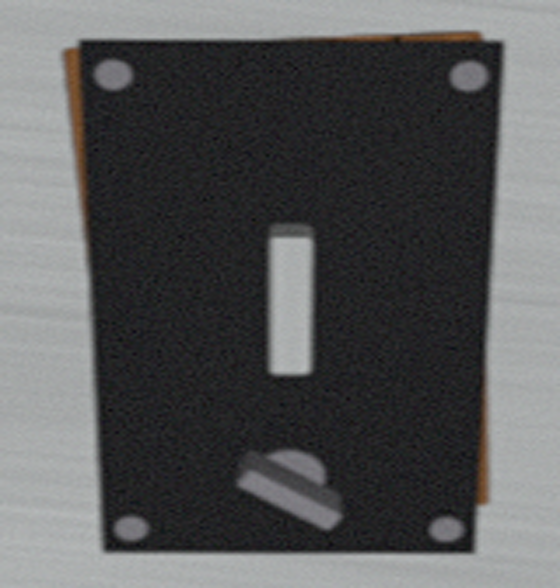

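Emit:
send_rows:
  newtons: 60
  motion:
    - {"rx":0,"ry":0,"rz":0,"tx":0.15,"ty":0.01,"tz":-1,"grip":0}
    - {"rx":0,"ry":0,"rz":0,"tx":0.15,"ty":0.01,"tz":-1,"grip":0}
    - {"rx":0,"ry":0,"rz":0,"tx":0.15,"ty":0.01,"tz":-1,"grip":0}
    - {"rx":0,"ry":0,"rz":0,"tx":0.15,"ty":0.01,"tz":-1,"grip":0}
    - {"rx":0,"ry":0,"rz":0,"tx":0.15,"ty":0.01,"tz":-1,"grip":0}
    - {"rx":0,"ry":0,"rz":0,"tx":0.15,"ty":0.01,"tz":-1,"grip":0}
    - {"rx":0,"ry":0,"rz":0,"tx":0.15,"ty":0.01,"tz":-1,"grip":0}
    - {"rx":0,"ry":0,"rz":0,"tx":0.15,"ty":0.01,"tz":-0.8,"grip":0}
    - {"rx":0,"ry":0,"rz":0,"tx":0,"ty":0,"tz":-0.4,"grip":0}
    - {"rx":0,"ry":0,"rz":0,"tx":0,"ty":0,"tz":0,"grip":0}

```text
time_s: 6.0
tool_pos: [0.5471, -0.222, 0.0748]
tcp_rot: [148.6, 89.8, 155.6]
wrist_force: [-0.3, -0.2, -0.1]
width: 0.999
```

```bash
python3 - <<'E'
from h import *
im,d=snap('wrist','e'); p,R,s=tool(); print(p,R.round(3),s['qpos'].round(1),s['wrist_force'])
E
```

```text
[ 0.5479314  -0.22277824  0.07621124] [[-0.001 -0.121  0.993]
 [ 0.     0.993  0.121]
 [-1.     0.    -0.001]] [  3.7  31.3  24.1  92.5 -14.3  59.3 129. ] [-0.17467989 -0.13523127  0.43278386]
```

View pics/e.png

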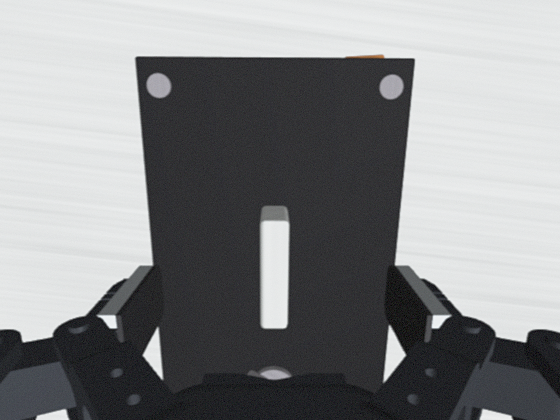

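Emit:
send_rows:
  newtons: 70
  motion:
    - {"rx":0,"ry":0,"rz":0,"tx":0.04,"ty":0.04,"tz":-0.5,"grip":0}
    - {"rx":0,"ry":0,"rz":0,"tx":0,"ty":0,"tz":-0.42,"grip":0}
    - {"rx":0,"ry":0,"rz":0,"tx":0,"ty":0,"tz":0,"grip":1}
    - {"rx":0,"ry":0,"rz":0,"tx":0,"ty":0,"tz":0,"grip":1}
    - {"rx":0,"ry":0,"rz":0,"tx":0,"ty":0,"tz":0,"grip":1}
    - {"rx":0,"ry":0,"rz":0,"tx":0,"ty":0,"tz":0,"grip":1}
    - {"rx":0,"ry":0,"rz":0,"tx":0,"ty":0,"tz":0,"grip":1}
    - {"rx":0,"ry":0,"rz":0,"tx":0,"ty":0,"tz":0,"grip":1}

```text
time_s: 6.85
tool_pos: [0.5495, -0.2224, 0.054]
tcp_rot: [-13.8, 89.9, -6.8]
wrist_force: [-0.7, 0.3, 2.7]
width: 0.125
```

Emit:
send_rows:
  motion:
    - {"rx":0,"ry":0,"rz":0,"tx":0,"ty":0,"tz":0.4,"grip":1}
    - {"rx":0,"ry":0,"rz":0,"tx":0,"ty":0,"tz":0.8,"grip":1}
    - {"rx":0,"ry":0,"rz":0,"tx":0,"ty":0,"tz":0.8,"grip":1}
    - {"rx":0,"ry":0,"rz":0,"tx":0,"ty":0,"tz":0.8,"grip":1}
    - {"rx":0,"ry":0,"rz":0,"tx":0,"ty":0,"tz":0.8,"grip":1}
    - {"rx":0,"ry":0,"rz":0,"tx":0,"ty":0,"tz":0.8,"grip":1}
    - {"rx":0,"ry":0,"rz":0,"tx":0,"ty":0,"tz":0.8,"grip":1}
    - {"rx":0,"ry":0,"rz":0,"tx":0,"ty":0,"tz":0.8,"grip":1}
    - {"rx":0,"ry":0,"rz":0,"tx":0,"ty":0,"tz":0,"grip":1}

```text
time_s: 7.75
tool_pos: [0.5504, -0.2232, 0.2061]
tcp_rot: [-29.4, 89.7, -22.5]
wrist_force: [1.1, -0.5, -3.7]
width: 0.122
```

```bash
python3 - <<'E'
from h import *
im,d=snap('wrist','f'); p,R,s=tool(); print(p,R.round(3),s['width'],s['wrist_force'])
im,d=snap('scene','f_s')
E
```

```text
[ 0.54943975 -0.22265832  0.20413221] [[ 0.002 -0.12   0.993]
 [-0.001  0.993  0.12 ]
 [-1.    -0.001  0.002]] 0.12077285264100951 [-0.90265516  0.02815352 -4.41938695]
```

View pics/f.png

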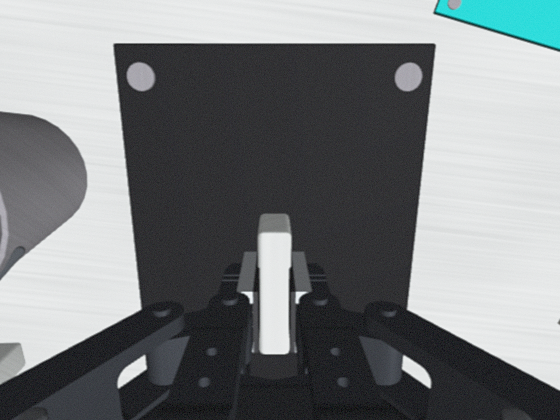

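View pics/f_s.png

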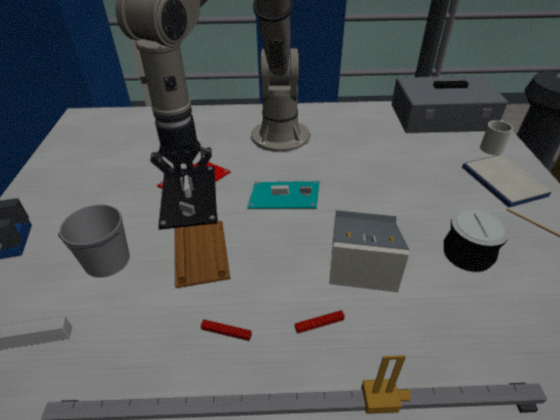

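Emit:
send_rows:
  motion:
    - {"rx":0,"ry":0,"rz":-0.325,"tx":-0.04,"ty":0.95,"tz":0,"grip":1}
    - {"rx":0,"ry":0,"rz":-0.325,"tx":-0.04,"ty":0.95,"tz":0,"grip":1}
    - {"rx":0,"ry":0,"rz":-0.325,"tx":-0.04,"ty":0.95,"tz":0,"grip":1}
    - {"rx":0,"ry":0,"rz":-0.325,"tx":-0.04,"ty":0.95,"tz":0,"grip":1}
    - {"rx":0,"ry":0,"rz":-0.325,"tx":-0.04,"ty":0.95,"tz":0,"grip":1}
    - {"rx":0,"ry":0,"rz":-0.325,"tx":-0.04,"ty":0.95,"tz":0,"grip":1}
    - {"rx":0,"ry":0,"rz":-0.325,"tx":-0.04,"ty":0.95,"tz":0,"grip":1}
    - {"rx":0,"ry":0,"rz":-0.325,"tx":-0.04,"ty":0.95,"tz":0,"grip":1}
    - {"rx":0,"ry":0,"rz":-0.325,"tx":-0.04,"ty":0.95,"tz":0,"grip":1}

```text
time_s: 8.75
tool_pos: [0.5384, -0.0074, 0.2011]
tcp_rot: [-168.3, 89.7, -179.0]
wrist_force: [1.4, 0.5, -4.3]
width: 0.118
```

Emit:
send_rows:
  motion:
    - {"rx":-0.117,"ry":-0.624,"rz":0,"tx":-0.04,"ty":0.95,"tz":0,"grip":1}
    - {"rx":-0.117,"ry":-0.624,"rz":0,"tx":-0.04,"ty":0.95,"tz":0,"grip":1}
    - {"rx":-0.117,"ry":-0.624,"rz":0,"tx":-0.04,"ty":0.95,"tz":0,"grip":1}
    - {"rx":-0.117,"ry":-0.624,"rz":0,"tx":-0.04,"ty":0.95,"tz":0,"grip":1}
    - {"rx":-0.117,"ry":-0.624,"rz":0,"tx":-0.04,"ty":0.95,"tz":0,"grip":1}
    - {"rx":-0.117,"ry":-0.624,"rz":0,"tx":-0.04,"ty":0.95,"tz":0,"grip":1}
    - {"rx":-0.117,"ry":-0.624,"rz":0,"tx":-0.04,"ty":0.95,"tz":0,"grip":1}
    - {"rx":-0.117,"ry":-0.624,"rz":0,"tx":-0.04,"ty":0.95,"tz":0,"grip":1}
    - {"rx":-0.117,"ry":-0.624,"rz":0,"tx":-0.04,"ty":0.95,"tz":0,"grip":1}
    - {"rx":0,"ry":0,"rz":0,"tx":0,"ty":0,"tz":0,"grip":1}
    - {"rx":0,"ry":0,"rz":0,"tx":0,"ty":0,"tz":0,"grip":1}

```text
time_s: 9.85
tool_pos: [0.5288, 0.2053, 0.2006]
tcp_rot: [-0.4, 56.0, -10.8]
wrist_force: [0.4, -0.6, -3.7]
width: 0.123
```

```bash
cat > st.py <<'E'
from h import *
import sys
y=np.radians(-10.6); a=np.radians(28)
u=np.array([np.cos(a)*np.cos(y),np.cos(a)*np.sin(y),np.sin(a)]); l=np.array([-np.sin(y),np.cos(y),0]); n=np.cross(u,l)
F=np.array([u,l,n])
L=np.array([.4883,.2123,.0357])
def st():
    p,R,s=tool(); f=F@s['wrist_force']
    rel=F@(p-L); ang=np.degrees(np.arctan2(R[0,0]*np.cos(y)+R[1,0]*np.sin(y),-R[2,0]))
    print('t',round(s['time_s'],2),'tcp',p.round(4),'rel u,l,n mm',(rel*1000).round(1),'tilt',ang.round(2),'toolx.l',(R[:,0]@l).round(3),'tooly',(R[:,1]).round(3),'f ulm',f.round(1),'w',round(s['width'],3),'T',np.round(s['wrist_torque'],2))
    return p,R,s
if __name__=='__main__':
    p,R,s=st(); print(s['qpos'].round(1))
    for k in sys.argv[1:]:
        nm,f=k.split(':'); snap(nm,f)
E
python3 st.py scene:g_s side:g_d wrist:g_w
```

```text
t 9.85 tcp [0.5288 0.2053 0.2006] rel u,l,n mm [113.7   0.5 126.3] tilt 34.03 toolx.l -0.002 tooly [ 0.182  0.983 -0.004] f ulm [-1.2 -0.5 -3.5] w 0.123 T [ 0.17  1.15 -0.1 ]
[-54.9   6.   17.2 115.6  36.9  41.1  16.9]
```

View pics/g_s.png

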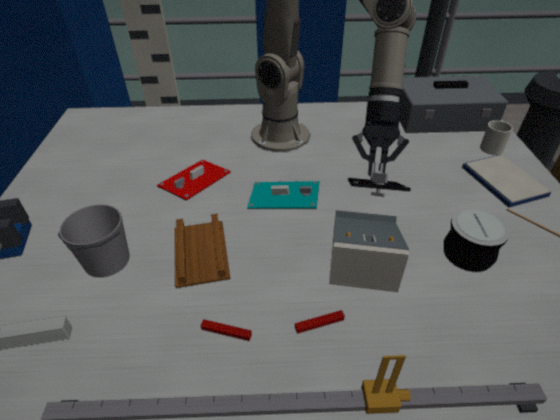

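View pics/g_d.png

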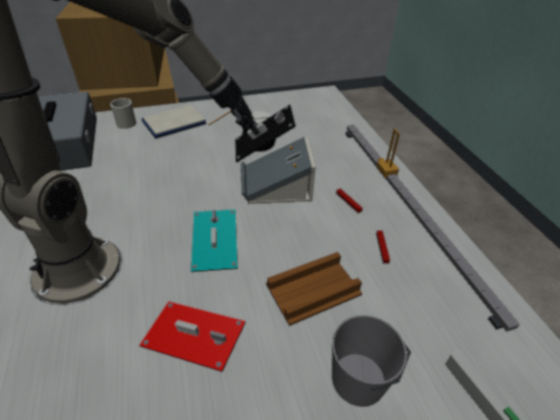

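View pics/g_w.png

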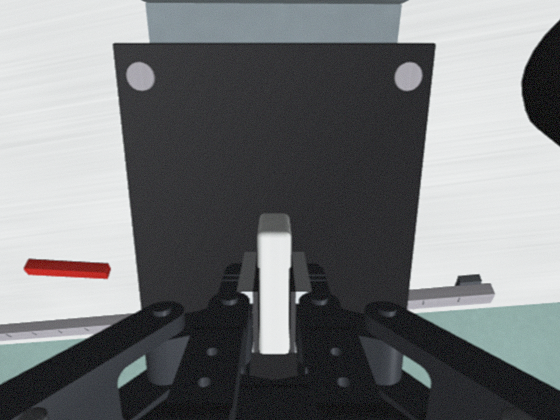

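Emit:
send_rows:
  motion:
    - {"rx":0,"ry":0,"rz":0,"tx":0.212,"ty":-0.045,"tz":-0.8,"grip":1}
    - {"rx":0,"ry":0,"rz":0,"tx":0.212,"ty":-0.045,"tz":-0.8,"grip":1}
    - {"rx":0,"ry":0,"rz":0,"tx":0.212,"ty":-0.045,"tz":-0.8,"grip":1}
    - {"rx":0,"ry":0,"rz":0,"tx":0.212,"ty":-0.045,"tz":-0.8,"grip":1}
    - {"rx":0,"ry":0,"rz":0,"tx":0,"ty":0,"tz":0,"grip":1}
    - {"rx":0,"ry":0,"rz":0,"tx":0,"ty":0,"tz":0,"grip":1}

```text
time_s: 10.6
tool_pos: [0.5527, 0.1995, 0.1234]
tcp_rot: [-0.1, 55.7, -10.8]
wrist_force: [-0.2, -0.4, -4.2]
width: 0.115
```

```bash
python3 st.py side:h_d wrist:h_w scene:h_s
python3 - <<'E'
import cv2,numpy as np
a=cv2.imread('pics/h_d.png')[90:220,210:340];b=cv2.imread('pics/h_s.png')[160:290,310:440]
cv2.imwrite('pics/h2.png',cv2.resize(np.hstack([a,b]),None,fx=3,fy=3,interpolation=cv2.INTER_CUBIC))
E
```

```text
t 10.6 tcp [0.5527 0.1995 0.1234] rel u,l,n mm [99.2 -0.8 46.6] tilt 34.28 toolx.l -0.002 tooly [ 0.186  0.982 -0.001] f ulm [-2.1 -0.4 -3.7] w 0.115 T [0.19 1.17 0.07]
[-53.5  14.6  19.8 119.1  42.4  29.    9.6]
```

View pics/h2.png

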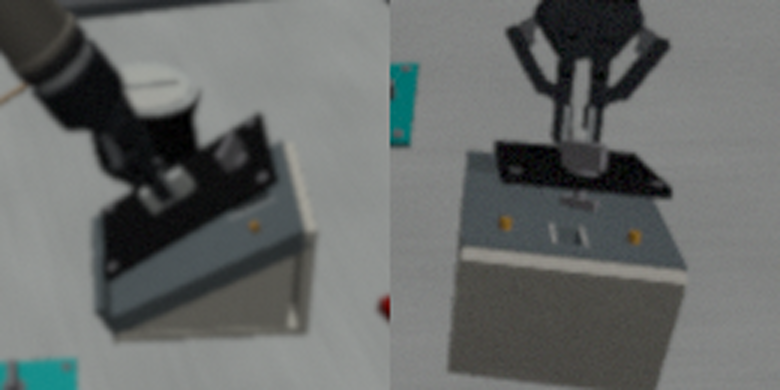

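View pics/h_w.png

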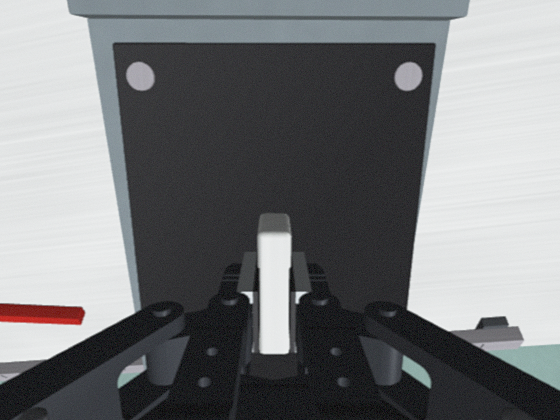

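```bash
python3 - <<'E'
import cv2,numpy as np
a=cv2.imread('pics/h_w.png'); b=cv2.imread('pics/g_w.png')
cv2.imwrite('pics/h3.png',np.vstack([cv2.resize(a[0:70,60:480],None,fx=1.9,fy=4),cv2.resize(b[0:60,60:480],None,fx=1.9,fy=4)]))
E
```

```text
(no output)
```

View pics/h3.png

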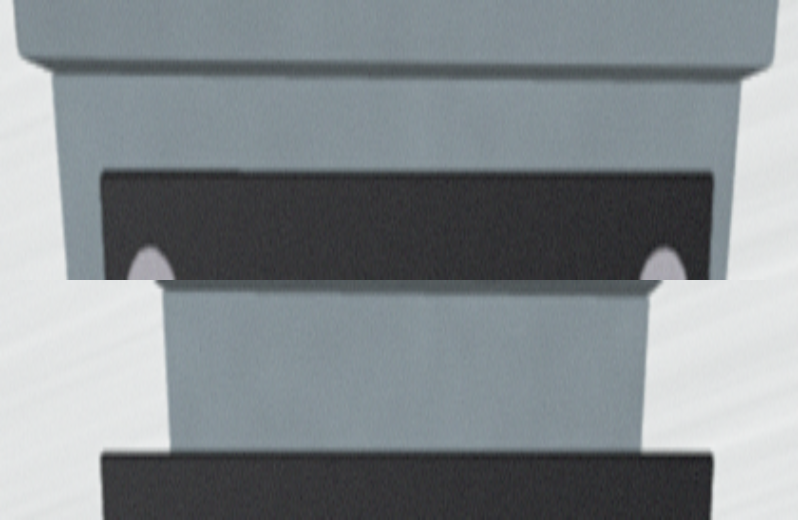

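Emit:
send_rows:
  motion:
    - {"rx":0,"ry":0,"rz":0,"tx":-0.015,"ty":-0.03,"tz":-0.325,"grip":1}
    - {"rx":0,"ry":0,"rz":0,"tx":-0.015,"ty":-0.03,"tz":-0.325,"grip":1}
    - {"rx":0,"ry":0,"rz":0,"tx":0,"ty":0,"tz":0,"grip":1}
    - {"rx":0,"ry":0,"rz":0,"tx":0,"ty":0,"tz":0,"grip":1}

```text
time_s: 11.15
tool_pos: [0.5512, 0.1991, 0.1066]
tcp_rot: [-0.1, 55.7, -10.7]
wrist_force: [-0.6, -0.8, -3.6]
width: 0.122
```

```bash
cat > crop.py <<'E'
import sys
from h import *
tag=sys.argv[1]
a=cv2.imread(f'pics/{tag}_d.png')[90:220,210:340];b=cv2.imread(f'pics/{tag}_s.png')[160:290,310:440]; w=cv2.imread(f'pics/{tag}_w.png')
cv2.imwrite(f'pics/{tag}2.png',np.vstack([cv2.resize(np.hstack([a,b]),(780,390),interpolation=cv2.INTER_CUBIC),cv2.resize(w[0:70,60:480],(780,200))]))
E
python3 st.py side:i_d wrist:i_w scene:i_s; python3 crop.py i
```

```text
t 11.15 tcp [0.5512 0.1991 0.1066] rel u,l,n mm [90.  -1.4 32.4] tilt 34.25 toolx.l -0.001 tooly [ 0.184  0.983 -0.001] f ulm [-2.1 -0.9 -3. ] w 0.122 T [0.19 1.15 0.01]
[-54.2  16.2  20.7 120.3  44.4  26.6   6.8]
```

View pics/i2.png

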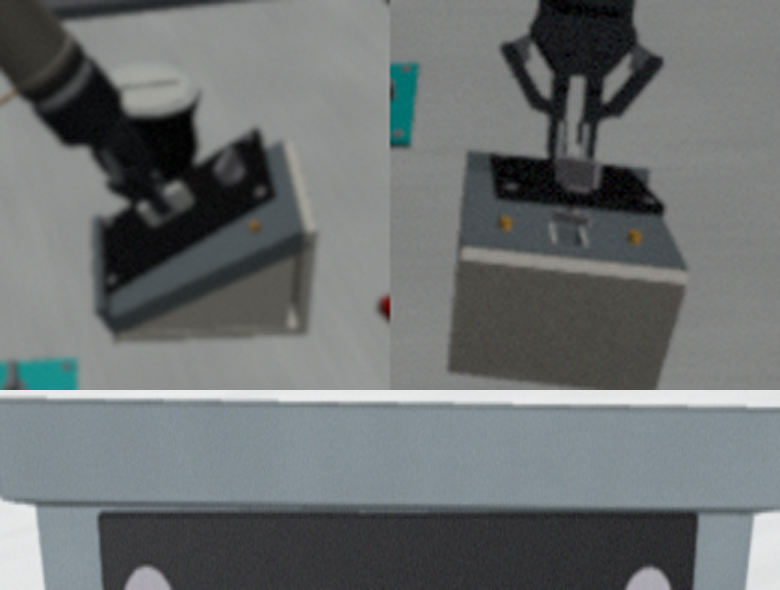

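Emit:
send_rows:
  motion:
    - {"rx":0,"ry":0,"rz":0,"tx":0.055,"ty":-0.01,"tz":-0.106,"grip":1}
    - {"rx":0,"ry":0,"rz":0,"tx":0.055,"ty":-0.01,"tz":-0.106,"grip":1}
    - {"rx":0,"ry":0,"rz":0,"tx":0,"ty":0,"tz":0,"grip":1}
    - {"rx":0,"ry":0,"rz":0,"tx":0,"ty":0,"tz":0,"grip":1}

```text
time_s: 11.7
tool_pos: [0.5543, 0.1986, 0.1016]
tcp_rot: [-0.0, 55.7, -10.7]
wrist_force: [-1.2, 0.1, -4.0]
width: 0.123
```

```bash
python3 st.py
```

```text
t 11.7 tcp [0.5543 0.1986 0.1016] rel u,l,n mm [90.4 -1.3 26.5] tilt 34.27 toolx.l -0.001 tooly [ 0.184  0.983 -0.   ] f ulm [-2.9 -0.1 -3. ] w 0.123 T [ 0.24  1.18 -0.01]
[-54.   16.9  21.  120.3  44.8  25.8   6.4]
```

Emit:
send_rows:
  motion:
    - {"rx":0,"ry":0,"rz":0,"tx":0.037,"ty":-0.007,"tz":-0.07,"grip":1}
    - {"rx":0,"ry":0,"rz":0,"tx":0,"ty":0,"tz":0,"grip":1}
    - {"rx":0,"ry":0,"rz":0,"tx":0.037,"ty":-0.007,"tz":-0.07,"grip":1}
    - {"rx":0,"ry":0,"rz":0,"tx":0,"ty":0,"tz":0,"grip":1}

```text
time_s: 12.1
tool_pos: [0.5562, 0.1986, 0.0983]
tcp_rot: [0.0, 55.7, -10.6]
wrist_force: [-2.0, -0.4, -1.4]
width: 0.122
```

```bash
python3 st.py wrist:j_w side:j_d scene:j_s; python3 crop.py j
```

```text
t 12.1 tcp [0.5562 0.1986 0.0983] rel u,l,n mm [90.6 -0.9 22.8] tilt 34.29 toolx.l 0.0 tooly [0.184 0.983 0.   ] f ulm [-2.3 -0.7 -0.4] w 0.122 T [ 0.15  1.1  -0.04]
[-54.   17.4  21.2 120.2  45.1  25.2   6.1]
```

View pics/j2.png

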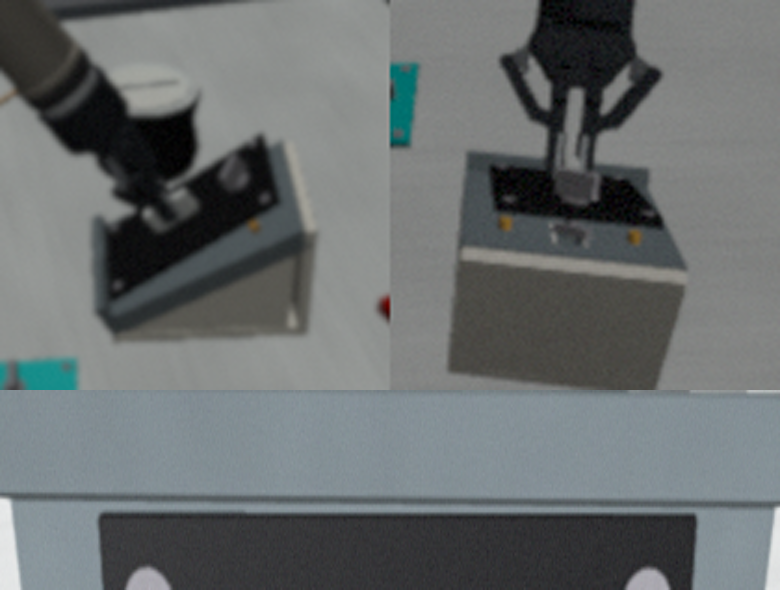

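Emit:
send_rows:
  motion:
    - {"rx":0,"ry":0,"rz":0,"tx":-0.07,"ty":0.013,"tz":-0.038,"grip":1}
    - {"rx":0,"ry":0,"rz":0,"tx":0,"ty":0,"tz":0,"grip":1}

```text
time_s: 12.45
tool_pos: [0.5551, 0.1987, 0.0979]
tcp_rot: [0.1, 55.6, -10.6]
wrist_force: [0.8, 0.0, -2.0]
width: 0.127
```

```bash
python3 st.py wrist:k_w
```

```text
t 12.45 tcp [0.5551 0.1987 0.0979] rel u,l,n mm [89.4 -1.1 22.9] tilt 34.36 toolx.l 0.0 tooly [0.185 0.983 0.001] f ulm [-0.3  0.2 -2.1] w 0.127 T [ 0.09  0.66 -0.1 ]
[-54.3  17.4  21.4 120.4  45.4  25.1   5.6]
```

Emit:
send_rows:
  motion:
    - {"rx":0,"ry":0,"rz":0,"tx":-0.035,"ty":0.006,"tz":-0.019,"grip":1}
    - {"rx":0,"ry":0,"rz":0,"tx":0,"ty":0,"tz":0,"grip":1}

```text
time_s: 12.7
tool_pos: [0.5549, 0.1986, 0.0979]
tcp_rot: [0.1, 55.6, -10.6]
wrist_force: [4.0, -1.3, -0.7]
width: 0.121
```

```bash
python3 st.py wrist:k2_w
```

```text
t 12.7 tcp [0.5549 0.1986 0.0979] rel u,l,n mm [89.3 -1.2 23. ] tilt 34.41 toolx.l 0.0 tooly [0.185 0.983 0.001] f ulm [ 3.4 -0.5 -2.6] w 0.121 T [-0.03 -0.02 -0.16]
[-54.4  17.4  21.5 120.5  45.5  25.1   5.4]
```

Emit:
send_rows:
  motion:
    - {"rx":0,"ry":0,"rz":0,"tx":0.018,"ty":-0.004,"tz":-0.035,"grip":1}
    - {"rx":0,"ry":0,"rz":0,"tx":0,"ty":0,"tz":0,"grip":1}

```text
time_s: 12.95
tool_pos: [0.5552, 0.1988, 0.0974]
tcp_rot: [0.1, 55.6, -10.6]
wrist_force: [-0.3, -1.7, 5.3]
width: 0.122
```

```bash
python3 st.py
```

```text
t 12.95 tcp [0.5552 0.1988 0.0974] rel u,l,n mm [89.2 -1.  22.5] tilt 34.41 toolx.l 0.0 tooly [0.185 0.983 0.001] f ulm [ 2.5 -1.7  4.7] w 0.122 T [-0.36 -0.18 -0.34]
[-54.4  17.5  21.5 120.5  45.6  25.    5.3]
```

Seated on both; release and back off along the tool axis (partly open first).

Emit:
send_rows:
  motion:
    - {"rx":0,"ry":0,"rz":0,"tx":0,"ty":0,"tz":0,"grip":0}
    - {"rx":0,"ry":0,"rz":0,"tx":0,"ty":0,"tz":0,"grip":0}
    - {"rx":0,"ry":0,"rz":0,"tx":0,"ty":0,"tz":0,"grip":0}
    - {"rx":0,"ry":0,"rz":0,"tx":0,"ty":0,"tz":0,"grip":0}
    - {"rx":0,"ry":0,"rz":0,"tx":-0.275,"ty":0.05,"tz":0.415,"grip":0}
    - {"rx":0,"ry":0,"rz":0,"tx":-0.55,"ty":0.1,"tz":0.83,"grip":0}
    - {"rx":0,"ry":0,"rz":0,"tx":-0.55,"ty":0.1,"tz":0.83,"grip":0}
    - {"rx":0,"ry":0,"rz":0,"tx":-0.55,"ty":0.1,"tz":0.83,"grip":0}
    - {"rx":0,"ry":0,"rz":0,"tx":-0.55,"ty":0.1,"tz":0.83,"grip":0}
    - {"rx":0,"ry":0,"rz":0,"tx":0,"ty":0,"tz":0,"grip":0}
    - {"rx":0,"ry":0,"rz":0,"tx":0,"ty":0,"tz":0,"grip":0}

```text
time_s: 14.05
tool_pos: [0.492, 0.2103, 0.1894]
tcp_rot: [0.1, 55.7, -10.5]
wrist_force: [-1.2, 0.4, -0.3]
width: 1.0
```

```bash
python3 st.py wrist:l_w side:l_d scene:l_s; python3 crop.py l; python3 - <<'E'
from h import *
c=cam('wrist'); d=np.load('pics/l_w.npy')
for t in ['handle','wing','lower_edge']:
    for o in env.place_of('wrist',t)[:2]:
        x,y=o['xy']; print(t,o['p'],o['xy'],back(c,(x,y),d[min(int(y),419),int(x)]).round(4))
import pickle; pickle.dump(c,open('l.pkl','wb'))
E
```

```text
t 14.05 tcp [0.492  0.2103 0.1894] rel u,l,n mm [ 75.7  -1.2 133.8] tilt 34.29 toolx.l 0.001 tooly [0.184 0.983 0.001] f ulm [-1.2  0.2  0.3] w 1.0 T [ 0.09  0.57 -0.03]
[-59.3   3.6  17.1 120.1  40.6  41.8   9.5]
handle 0.89 [271.9, 208.8] [0.5406 0.1979 0.1118]
wing 0.7 [271.8, 308.5] [0.6011 0.1864 0.1526]
lower_edge 0.87 [274.5, 74.2] [0.4857 0.2097 0.043 ]
```

View pics/l2.png

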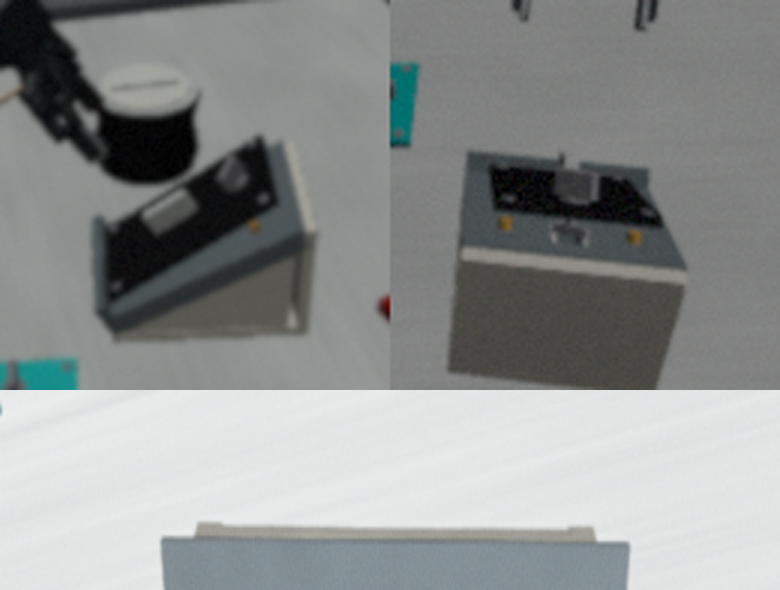

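View pics/l_w.png

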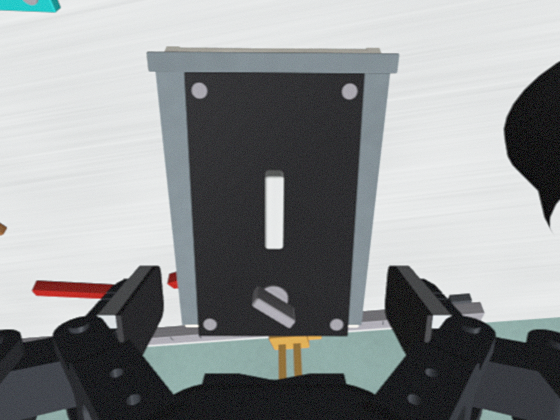

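```bash
python3 - <<'E'
from h import *
a=cv2.imread('pics/l_s.png')[205:255,325:415]; cv2.imwrite('pics/l3.png',cv2.resize(a,None,fx=8,fy=8,interpolation=cv2.INTER_CUBIC))
a=cv2.imread('pics/l_w.png')[40:345,150:400]; cv2.imwrite('pics/l4.png',cv2.resize(a,None,fx=2.4,fy=1.9,interpolation=cv2.INTER_CUBIC))
E
```

```text
(no output)
```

View pics/l3.png

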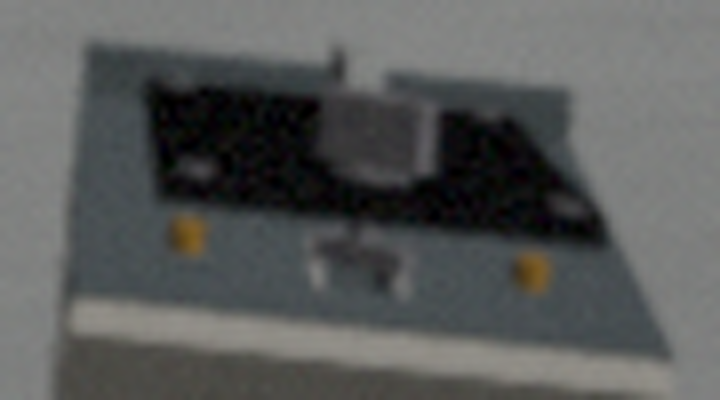

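View pics/l4.png

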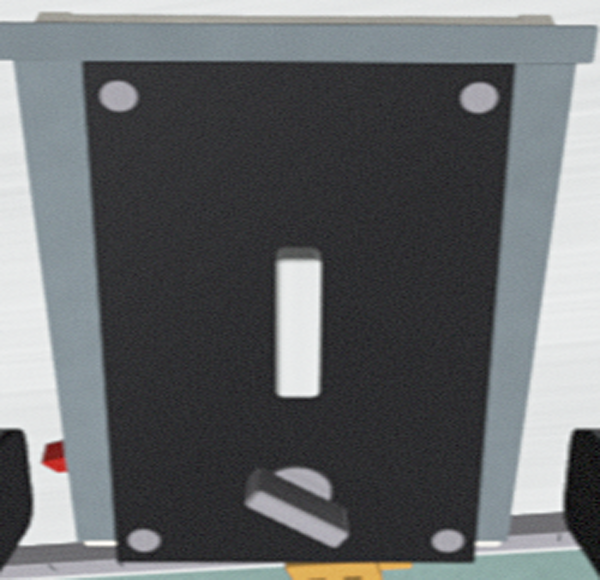

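```bash
cat > t4.py <<'E'
from st import *
import pickle
c=pickle.load(open('l.pkl','rb'));K,Rc,t=c;C=-Rc.T@t
A=np.radians(34.3);xp=np.array([np.cos(A)*np.cos(y),np.cos(A)*np.sin(y),np.sin(A)]);zp=np.cross(xp,l)
Lo=L+F.T@np.array([.8,-1.0,-1.3])/1000
def hit(u_,v_,h):
    r=Rc.T@np.linalg.inv(K)@np.array([u_,v_,1.]); P=C+r*((Lo+h*zp-C)@zp)/(r@zp); P=P-Lo; return np.array([P@xp,P@l])*1000
f=lambda a,b:(a/2.4+150,b/1.9+40)
a=hit(*f(250,500),.032);b=hit(*f(343,538),.032);print(a,b,np.degrees(np.arctan2(*(b-a)[::-1])),(a+b)/2)
a=hit(*f(246,496),.032);b=hit(*f(330,548),.032);print('lowedge',np.degrees(np.arctan2(*(b-a)[::-1])))
a=hit(*f(258,484),.032);b=hit(*f(348,520),.032);print('hiedge',np.degrees(np.arctan2(*(b-a)[::-1])))
print('rib',hit(*f(299,258),.034),hit(*f(299,397),.034)); print('corners',[hit(*f(*q),.008).round(1) for q in ((83,62),(515,64),(116,561),(476,561))])
E
python3 t4.py
python3 - <<'E'
import cv2
a=cv2.imread('pics/l_w.png')[275:340,240:310]; cv2.imwrite('pics/l5.png',cv2.resize(a,None,fx=8,fy=8,interpolation=cv2.INTER_CUBIC))
E
```

```text
[156.99198775 -16.23062692] [173.03042901  11.51923354] 59.973601518145905 [165.01120838  -2.35569669]
lowedge 48.65423661811464
hiedge 60.69948603140258
rib [64.90559827 -1.84417046] [114.95467545  -1.78017636]
corners [array([  0.7, -61.5]), array([ 1.3, 57.5]), array([199.7, -63. ]), array([199.3,  57.4])]
```

View pics/l5.png

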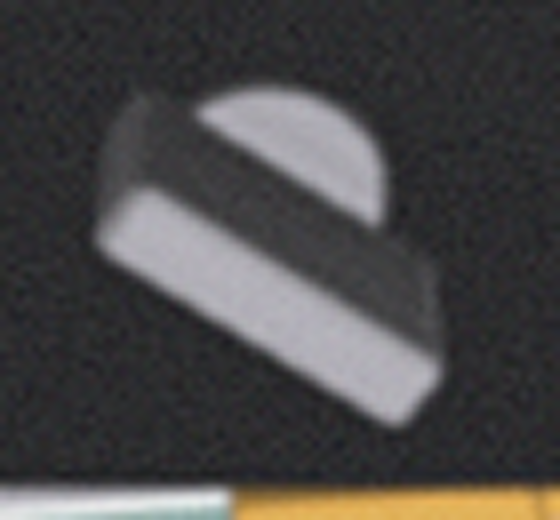

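```bash
cat >> t4.py <<'E'
print('---')
f=lambda a,b:(a/8+240,b/8+275)
q=[hit(*f(*k),.032) for k in ((145,187),(440,370),(98,240),(398,428))]
for i,j in ((0,1),(2,3),(2,0),(3,1)): v=q[j]-q[i]; print(np.degrees(np.arctan2(v[1],v[0])).round(1),np.linalg.norm(v).round(1))
print(np.mean(q,0))
p,R,s=tool();r=F@(p-L)*1000;print(r)
E
python3 t4.py | sed -n '/---/,$p'
```

```text
---
55.3 32.1
54.8 32.9
141.1 6.7
148.1 7.0
[165.14015658  -2.17687528]
[ 75.45093643  -2.26664148 132.78267578]
```

Emit:
send_rows:
  motion:
    - {"rx":-0.564,"ry":0.106,"rz":0.841,"tx":0.402,"ty":-0.073,"tz":0,"grip":0.45}
    - {"rx":-0.564,"ry":0.106,"rz":0.841,"tx":0.402,"ty":-0.073,"tz":0,"grip":0.45}
    - {"rx":-0.564,"ry":0.106,"rz":0.841,"tx":0.402,"ty":-0.073,"tz":0,"grip":0.45}
    - {"rx":-0.564,"ry":0.106,"rz":0.841,"tx":0.402,"ty":-0.073,"tz":0,"grip":0.45}
    - {"rx":-0.564,"ry":0.106,"rz":0.841,"tx":0.402,"ty":-0.073,"tz":0,"grip":0.45}
    - {"rx":-0.564,"ry":0.106,"rz":0.841,"tx":0.402,"ty":-0.073,"tz":0,"grip":0.45}
    - {"rx":-0.564,"ry":0.106,"rz":0.841,"tx":0.402,"ty":-0.073,"tz":0,"grip":0.45}
    - {"rx":-0.564,"ry":0.106,"rz":0.841,"tx":0.402,"ty":-0.073,"tz":0,"grip":0.45}
    - {"rx":-0.564,"ry":0.106,"rz":0.841,"tx":0.402,"ty":-0.073,"tz":0,"grip":0.45}
    - {"rx":0,"ry":0,"rz":0,"tx":0,"ty":0,"tz":0,"grip":0.45}
    - {"rx":0,"ry":0,"rz":0,"tx":0,"ty":0,"tz":0,"grip":0.45}

```text
time_s: 15.45
tool_pos: [0.5823, 0.1931, 0.1886]
tcp_rot: [-55.0, 55.8, -10.8]
wrist_force: [0.1, -0.5, -0.5]
width: 0.548
```

```bash
cat > st2.py <<'E'
from st import *
A=np.radians(34.3);xp=np.array([np.cos(A)*np.cos(y),np.cos(A)*np.sin(y),np.sin(A)]);zp=np.cross(xp,l)
Lo=L+F.T@np.array([.8,-1.0,-1.3])/1000
p,R,s=st(); print(s['qpos'].round(1)); d=(p-Lo)*1000
print('panel-frame x,y,z mm',(d@xp).round(1),(d@l).round(1),(d@zp).round(1),'toolx in panel',(R[:,0]@np.array([xp,l,zp]).T).round(3),'jaw ang',np.degrees(np.arctan2(R[:,1]@l,R[:,1]@xp)).round(1))
for k in sys.argv[1:]:
    nm,f=k.split(':'); snap(nm,f)
E
python3 st2.py wrist:m_w side:m_d
```

```text
t 15.45 tcp [0.5823 0.1931 0.1886] rel u,l,n mm [156.5  -1.6  90. ] tilt 34.23 toolx.l -0.002 tooly [-0.558  0.69  -0.461] f ulm [-0.  -0.5 -0.5] w 0.548 T [0.12 0.6  0.02]
[-47.2  11.2  15.7 111.6  34.4  36.6  77.5]
panel-frame x,y,z mm 164.8 -0.6 73.7 toolx in panel [-0.001 -0.002 -1.   ] jaw ang 144.8
```

View pics/m_w.png

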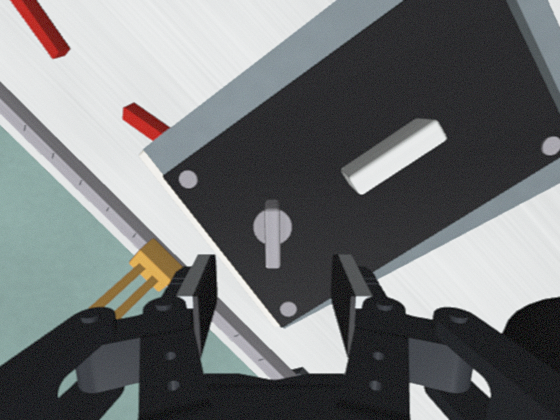

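View pics/m_d.png

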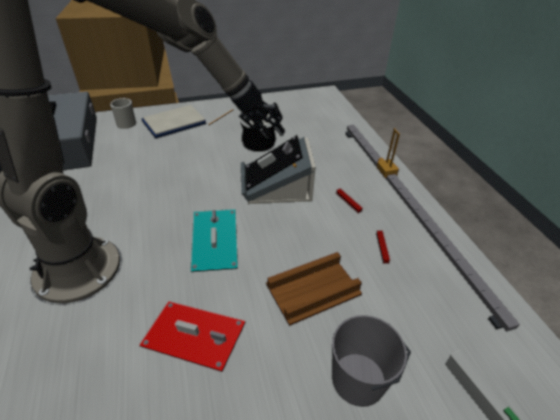

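Emit:
send_rows:
  newtons: 40
  motion:
    - {"rx":0,"ry":0,"rz":0,"tx":0.266,"ty":-0.05,"tz":-0.397,"grip":0.45}
    - {"rx":0,"ry":0,"rz":0,"tx":0.266,"ty":-0.05,"tz":-0.397,"grip":0.45}
    - {"rx":0,"ry":0,"rz":0,"tx":0.266,"ty":-0.05,"tz":-0.397,"grip":0.45}
    - {"rx":0,"ry":0,"rz":0,"tx":0.266,"ty":-0.05,"tz":-0.397,"grip":0.45}
    - {"rx":0,"ry":0,"rz":0,"tx":0.266,"ty":-0.05,"tz":-0.397,"grip":0.45}
    - {"rx":0,"ry":0,"rz":0,"tx":0,"ty":0,"tz":0,"grip":0.45}

```text
time_s: 16.15
tool_pos: [0.6156, 0.1858, 0.1373]
tcp_rot: [-55.3, 55.8, -11.0]
wrist_force: [-0.3, -0.1, 0.5]
width: 0.548
```

```bash
python3 st2.py wrist:n_w
```

```text
t 16.15 tcp [0.6156 0.1858 0.1373] rel u,l,n mm [162.5  -2.6  28.7] tilt 34.15 toolx.l -0.004 tooly [-0.559  0.689 -0.462] f ulm [-0.  -0.1  0.6] w 0.548 T [ 0.06  0.6  -0.06]
[-44.7  18.1  17.1 111.4  35.1  29.   77. ]
panel-frame x,y,z mm 164.0 -1.6 12.0 toolx in panel [-0.003 -0.004 -1.   ] jaw ang 145.0
```

View pics/n_w.png

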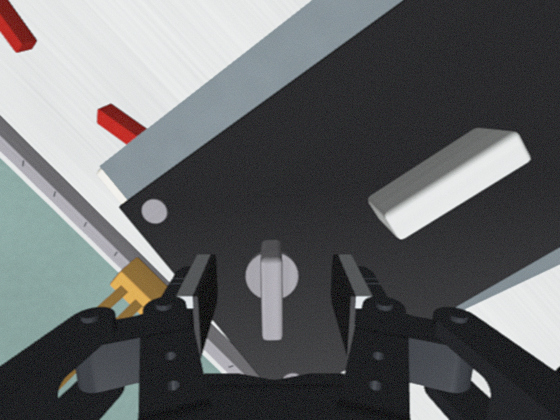

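Emit:
send_rows:
  newtons: 40
  motion:
    - {"rx":0,"ry":0,"rz":0,"tx":0.0,"ty":-0.02,"tz":0.06,"grip":0.45}
    - {"rx":0,"ry":0,"rz":0,"tx":0,"ty":0,"tz":0,"grip":1}
    - {"rx":0,"ry":0,"rz":0,"tx":0,"ty":0,"tz":0,"grip":1}
    - {"rx":0,"ry":0,"rz":0,"tx":0,"ty":0,"tz":0,"grip":1}
    - {"rx":0,"ry":0,"rz":0,"tx":0,"ty":0,"tz":0,"grip":1}
    - {"rx":0,"ry":0,"rz":0,"tx":0,"ty":0,"tz":0,"grip":1}

```text
time_s: 16.8
tool_pos: [0.6158, 0.1872, 0.1417]
tcp_rot: [-55.0, 55.7, -10.6]
wrist_force: [-2.5, 0.7, 4.1]
width: 0.082
```

```bash
python3 st2.py wrist:o_w
```

```text
t 16.8 tcp [0.6158 0.1872 0.1417] rel u,l,n mm [164.5  -1.2  32.6] tilt 34.31 toolx.l 0.0 tooly [-0.559  0.689 -0.461] f ulm [-0.3  0.3  4.9] w 0.082 T [ 0.01  0.61 -0.03]
[-44.6  17.7  17.  111.3  35.   29.2  77.2]
panel-frame x,y,z mm 166.4 -0.2 15.7 toolx in panel [ 0.  0. -1.] jaw ang 145.0
```

View pics/o_w.png

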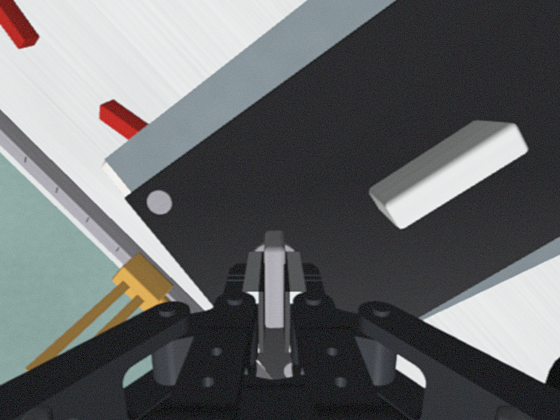

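Emit:
send_rows:
  motion:
    - {"rx":0.508,"ry":-0.095,"rz":-0.757,"tx":0,"ty":0,"tz":0,"grip":1}
    - {"rx":0.508,"ry":-0.095,"rz":-0.757,"tx":0,"ty":0,"tz":0,"grip":1}
    - {"rx":0.508,"ry":-0.095,"rz":-0.757,"tx":0,"ty":0,"tz":0,"grip":1}
    - {"rx":0.508,"ry":-0.095,"rz":-0.757,"tx":0,"ty":0,"tz":0,"grip":1}
    - {"rx":0.508,"ry":-0.095,"rz":-0.757,"tx":0,"ty":0,"tz":0,"grip":1}
    - {"rx":0,"ry":0,"rz":0,"tx":0,"ty":0,"tz":0,"grip":1}

```text
time_s: 17.45
tool_pos: [0.6162, 0.1861, 0.1418]
tcp_rot: [-27.5, 55.7, -10.7]
wrist_force: [-1.6, -1.2, 3.1]
width: 0.079
```

```bash
python3 st2.py wrist:p_w
```

```text
t 17.45 tcp [0.6162 0.1861 0.1418] rel u,l,n mm [165.1  -2.2  32.4] tilt 34.32 toolx.l -0.001 tooly [-0.21   0.942 -0.261] f ulm [ 0.3 -1.5  3.4] w 0.079 T [-0.23  0.33 -0.21]
[-49.5  18.2  23.1 111.4  31.3  28.2  52.9]
panel-frame x,y,z mm 167.0 -1.2 15.5 toolx in panel [ 0.    -0.001 -1.   ] jaw ang 117.4
```

View pics/p_w.png

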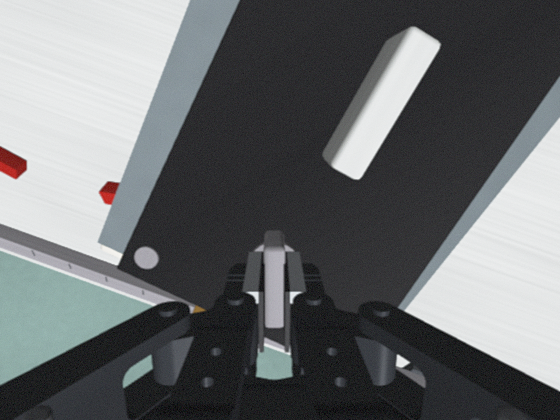

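Turning well (wing still centred in the pads at column ~274, panel not dragged). Continue.

Emit:
send_rows:
  motion:
    - {"rx":0.508,"ry":-0.095,"rz":-0.757,"tx":0,"ty":0,"tz":0,"grip":1}
    - {"rx":0.508,"ry":-0.095,"rz":-0.757,"tx":0,"ty":0,"tz":0,"grip":1}
    - {"rx":0.508,"ry":-0.095,"rz":-0.757,"tx":0,"ty":0,"tz":0,"grip":1}
    - {"rx":0.508,"ry":-0.095,"rz":-0.757,"tx":0,"ty":0,"tz":0,"grip":1}
    - {"rx":0.508,"ry":-0.095,"rz":-0.757,"tx":0,"ty":0,"tz":0,"grip":1}
    - {"rx":0,"ry":0,"rz":0,"tx":0,"ty":0,"tz":0,"grip":1}
    - {"rx":0,"ry":0,"rz":0,"tx":0,"ty":0,"tz":0,"grip":1}

```text
time_s: 18.2
tool_pos: [0.6163, 0.1871, 0.1413]
tcp_rot: [-0.1, 55.7, -10.5]
wrist_force: [2.6, -0.4, -1.1]
width: 0.086
```

```bash
python3 st2.py wrist:q_w side:q_d scene:q_s; python3 crop.py q
```

```text
t 18.2 tcp [0.6163 0.1871 0.1413] rel u,l,n mm [164.8  -1.2  32. ] tilt 34.31 toolx.l 0.001 tooly [ 0.182  0.983 -0.001] f ulm [ 1.8  0.1 -2.2] w 0.086 T [0.03 0.15 0.03]
[-54.6  18.9  29.4 111.6  26.8  27.   29.4]
panel-frame x,y,z mm 166.7 -0.2 15.1 toolx in panel [ 0.     0.001 -1.   ] jaw ang 90.1
```

View pics/q_w.png

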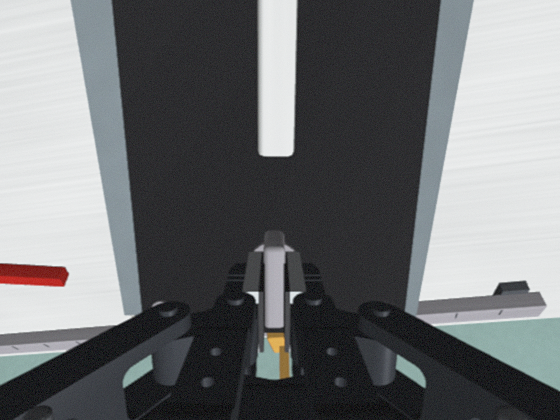

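View pics/q2.png

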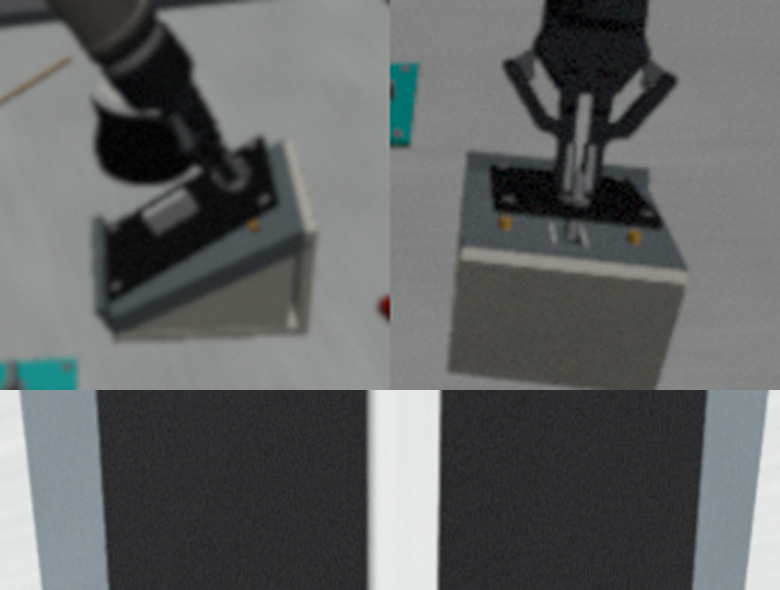

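Emit:
send_rows:
  newtons: 60
  motion:
    - {"rx":0.024,"ry":0.128,"rz":0,"tx":0.052,"ty":-0.022,"tz":-0.074,"grip":1}
    - {"rx":0.024,"ry":0.128,"rz":0,"tx":0.052,"ty":-0.022,"tz":-0.074,"grip":1}
    - {"rx":0.024,"ry":0.128,"rz":0,"tx":0.052,"ty":-0.01,"tz":-0.074,"grip":1}
    - {"rx":0,"ry":0,"rz":0,"tx":0,"ty":0,"tz":0,"grip":1}

```text
time_s: 18.75
tool_pos: [0.6203, 0.1856, 0.1358]
tcp_rot: [0.1, 58.1, -10.5]
wrist_force: [3.2, 1.2, -0.1]
width: 0.069
```

```bash
python3 st2.py scene:r_s; python3 -c "
import cv2
a=cv2.imread('pics/r_s.png')[205:255,325:415]; cv2.imwrite('pics/r3.png',cv2.resize(a,None,fx=8,fy=8,interpolation=cv2.INTER_CUBIC))"
```

```text
t 18.75 tcp [0.6203 0.1856 0.1358] rel u,l,n mm [165.9  -2.   25.2] tilt 31.94 toolx.l 0.001 tooly [0.184 0.983 0.001] f ulm [ 2.6  1.8 -1.5] w 0.069 T [ 0.23 -0.06  0.14]
[-50.3  19.7  26.1 109.5  22.2  28.8  34.6]
panel-frame x,y,z mm 167.0 -1.0 8.2 toolx in panel [-0.041  0.001 -0.999] jaw ang 89.9
```

View pics/r3.png

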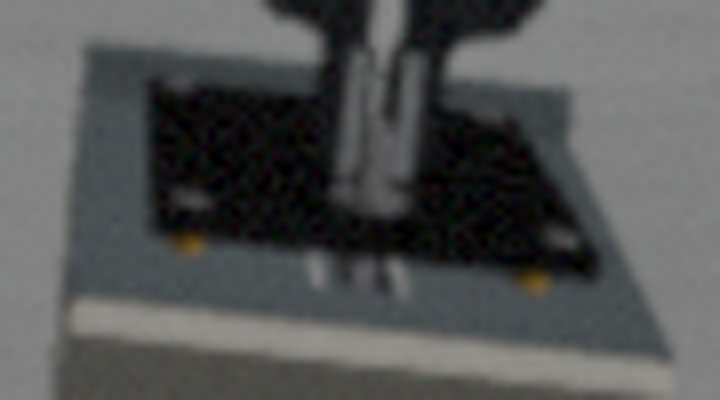

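Emit:
send_rows:
  newtons: 60
  motion:
    - {"rx":0.024,"ry":0.128,"rz":0,"tx":0.052,"ty":-0.009,"tz":-0.074,"grip":1}
    - {"rx":0.024,"ry":0.128,"rz":0,"tx":0.052,"ty":-0.009,"tz":-0.074,"grip":1}
    - {"rx":0.024,"ry":0.128,"rz":0,"tx":0.052,"ty":-0.009,"tz":-0.074,"grip":1}
    - {"rx":0,"ry":0,"rz":0,"tx":0,"ty":0,"tz":0,"grip":1}

```text
time_s: 19.2
tool_pos: [0.6238, 0.1853, 0.1304]
tcp_rot: [0.2, 60.5, -10.5]
wrist_force: [0.1, 1.0, 3.8]
width: 0.069
```

```bash
python3 st2.py
```

```text
t 19.2 tcp [0.6238 0.1853 0.1304] rel u,l,n mm [166.4  -1.6  18.7] tilt 29.55 toolx.l 0.001 tooly [0.184 0.983 0.002] f ulm [1.7 1.  3.4] w 0.069 T [0.21 0.11 0.14]
[-46.6  20.6  23.3 107.3  18.2  30.8  39.3]
panel-frame x,y,z mm 166.8 -0.6 1.7 toolx in panel [-0.083  0.001 -0.997] jaw ang 89.9
```

Emit:
send_rows:
  newtons: 60
  motion:
    - {"rx":0.024,"ry":0.128,"rz":0,"tx":0.045,"ty":-0.009,"tz":-0.074,"grip":1}
    - {"rx":0.024,"ry":0.128,"rz":0,"tx":0.045,"ty":-0.009,"tz":-0.074,"grip":1}
    - {"rx":0,"ry":0,"rz":0,"tx":0,"ty":0,"tz":0,"grip":1}

```text
time_s: 19.5
tool_pos: [0.626, 0.1849, 0.1269]
tcp_rot: [0.2, 62.0, -10.5]
wrist_force: [-2.0, 1.3, 7.2]
width: 0.075
```

```bash
python3 st2.py side:s_d scene:s_s wrist:s_w; python3 crop.py s
```

```text
t 19.5 tcp [0.626  0.1849 0.1269] rel u,l,n mm [166.8  -1.6  14.6] tilt 27.99 toolx.l 0.001 tooly [0.184 0.983 0.002] f ulm [1.4 0.9 7.4] w 0.075 T [0.11 0.17 0.06]
[-44.3  21.3  21.7 105.8  15.7  32.2  42.1]
panel-frame x,y,z mm 166.7 -0.6 -2.4 toolx in panel [-0.11   0.001 -0.994] jaw ang 89.9
```

View pics/s2.png

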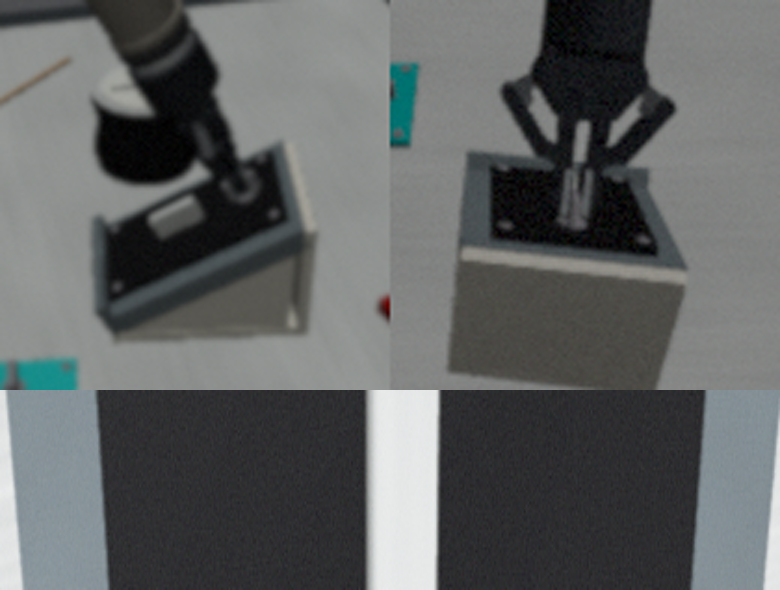

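View pics/s_w.png

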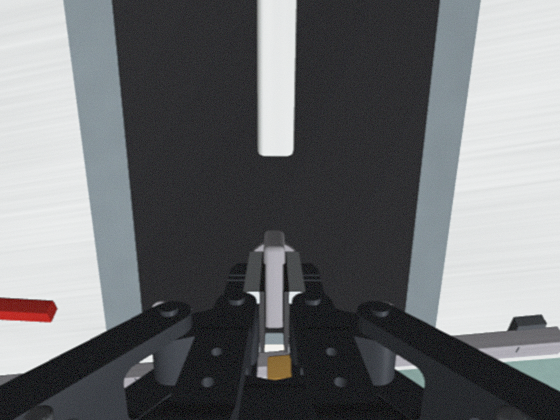

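Emit:
send_rows:
  motion:
    - {"rx":0,"ry":0,"rz":0,"tx":0.018,"ty":-0.003,"tz":-0.035,"grip":1}
    - {"rx":0,"ry":0,"rz":0,"tx":0,"ty":0,"tz":0,"grip":1}

```text
time_s: 19.85
tool_pos: [0.6262, 0.1849, 0.1264]
tcp_rot: [0.2, 62.0, -10.4]
wrist_force: [-3.9, 1.0, 8.2]
width: 0.075
```

```bash
python3 st2.py|head -1
```

```text
t 19.85 tcp [0.6262 0.1849 0.1264] rel u,l,n mm [166.8  -1.6  14.1] tilt 28.01 toolx.l 0.001 tooly [0.184 0.983 0.001] f ulm [0.3 0.3 9.1] w 0.075 T [ 0.    0.25 -0.02]
```

Emit:
send_rows:
  motion:
    - {"rx":0,"ry":0,"rz":0,"tx":0.018,"ty":-0.003,"tz":-0.035,"grip":1}
    - {"rx":0,"ry":0,"rz":0,"tx":0,"ty":0,"tz":0,"grip":1}

```text
time_s: 20.05
tool_pos: [0.6263, 0.1849, 0.1264]
tcp_rot: [0.2, 62.0, -10.4]
wrist_force: [-8.3, 0.2, 15.5]
width: 0.074
```

```bash
python3 st2.py|head -1
```

```text
t 20.05 tcp [0.6263 0.1849 0.1264] rel u,l,n mm [166.8  -1.5  14. ] tilt 27.99 toolx.l 0.001 tooly [0.184 0.983 0.002] f ulm [ 0.1 -1.3 17.5] w 0.074 T [-0.21  0.71 -0.14]
```

Emit:
send_rows:
  motion:
    - {"rx":0,"ry":0,"rz":0,"tx":0.01,"ty":-0.002,"tz":-0.018,"grip":1}
    - {"rx":0,"ry":0,"rz":0,"tx":0,"ty":0,"tz":0,"grip":1}
    - {"rx":0,"ry":0,"rz":0,"tx":0,"ty":0,"tz":0,"grip":1}
    - {"rx":0,"ry":0,"rz":0,"tx":0,"ty":0,"tz":0,"grip":1}

```text
time_s: 20.45
tool_pos: [0.6263, 0.1849, 0.1264]
tcp_rot: [0.2, 62.0, -10.4]
wrist_force: [-11.6, 0.1, 16.9]
width: 0.075
```

```bash
python3 st2.py side:u_d scene:u_s; python3 - <<'E'
from h import *
a=cv2.imread('pics/u_d.png')[120:210,235:325];b=cv2.imread('pics/u_s.png')[200:290,325:415]
cv2.imwrite('pics/u2.png',cv2.resize(np.hstack([a,b]),(800,400),interpolation=cv2.INTER_CUBIC))
# panel front vs face plane from side/scene depth
from st import F,L
for nm in('side','scene'):
    c=cam(nm); d=np.load(f'pics/u_{nm[0] if nm=="scene" else "d"}.npy'); im=cv2.imread(f'pics/u_{nm[0] if nm=="scene" else "d"}.png')
    v,u=np.mgrid[0:420,0:560]; r=np.stack([(u-c[0][0,2])/c[0][0,0],(v-c[0][1,2])/c[0][1,1],np.ones_like(u)],-1)*d[...,None]
    W=((r.reshape(-1,3)-c[2])@c[1]-L)@F.T*1000
    for lo,hi in((10,50),(120,150),(170,198)):
        m=(W[:,0]>lo)&(W[:,0]<hi)&(abs(W[:,2]-5)<15)
        k=m&(abs(W[:,1]+1)<55)&(abs(W[:,1]+1)>30); f=m&(abs(W[:,1]+1)>66)&(abs(W[:,1])<76)
        print(nm,lo,'panel n',np.median(W[k,2]).round(1),'face n',np.median(W[f,2]).round(1) if f.sum() else None,k.sum(),f.sum())
E
```

```text
t 20.45 tcp [0.6263 0.1849 0.1264] rel u,l,n mm [166.8  -1.5  14. ] tilt 27.98 toolx.l 0.001 tooly [0.184 0.983 0.002] f ulm [-2.2 -2.1 20.3] w 0.075 T [-0.36  0.81 -0.22]
[-44.3  21.4  21.7 105.8  15.7  32.2  42.1]
panel-frame x,y,z mm 166.7 -0.5 -3.0 toolx in panel [-0.11   0.001 -0.994] jaw ang 89.9
side 10 panel n 8.0 face n 0.1 112 33
side 120 panel n 8.1 face n 0.3 77 19
side 170 panel n 8.2 face n -0.5 83 27
scene 10 panel n 5.7 face n -2.3 70 27
scene 120 panel n 5.7 face n -2.2 73 28
scene 170 panel n 5.9 face n -2.3 88 32
```

View pics/u2.png

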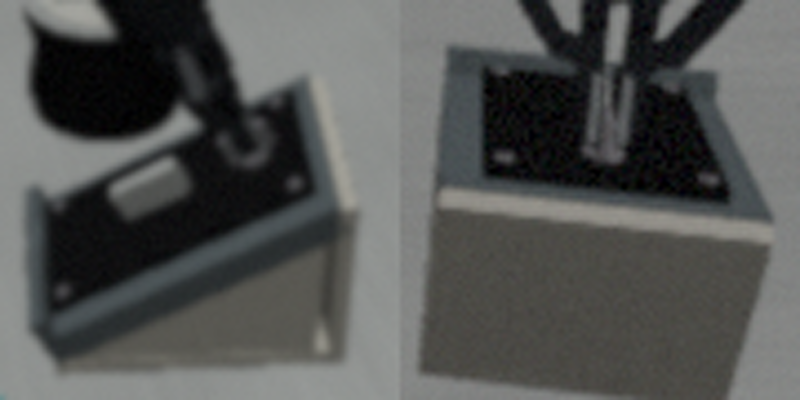

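The panel front sits 8 mm (its own thickness) above the face along its whole length, so it is flush. The press holds at about 20 N.

```bash
python3 -c "
from h import *
print(env.hand_in()); s=env.observe(); print(s['time_s'],s['wrist_force'])"
```

```text
the job is handed in; nothing more can be done
None
the job is handed in; nothing more can be done
```

The job is done and handed in at about 20.5 s of the 58 s. I carried the panel by its rib, leaned it in the ledge with the fastener over the slot and let go. I then turned the wing about 55° clockwise until it lay along the slot, and pressed the panel flush. It was handed in with the arm still gripping the wing and pressing at about 20 N.

**Last checks:**
- **Flush:** depth from both fixed cameras put the panel's front 7.8 to 8.7 mm above the frame at the bottom, middle and top. The panel is 8 mm thick.
- **Seated:** in the last press steps the force rose from 9 to 20 N with no further movement, so it is hard against the frame.
- **Crossbar:** it went into the slot without extra force. The jaws ended within 0.1° of the panel's line.

**Disagreements:**
- **Sideways position:** the cameras disagreed by 1 to 3 mm on how the panel sat sideways on the frame. I shifted it about 1.5 mm before setting it down and planned about 1 mm more while pressing.
- **Gripping the wing:** closing the jaws on the wing pushed the tool about 2 mm out with 5 N, probably because the fingertips touched the collar. It did no visible harm.
- **Other objects:** I planned the path to stay clear of the bucket, compass and magnets and noticed no change in the pictures. I did not measure them again at the end.

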